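# Stack washed mould battens crosswise on the drying plinth

## Task

Click the drying plinth's toggle switch off, then, with it off, stack all the washed battens from the rubber mat crosswise on the plinth's two rails, log-cabin fashion: two parallel battens to a layer, centred, as far apart as the rails are, the first layer across the rails and each next layer across the one below (an odd batten lies alone on top, in either of its layer's two places). When the tower is complete, click the switch on again, leaving the tower standing and the bottle, beaker and jar undisturbed.

Things in the scene. Friction and masses are not known exactly. Their poses are not given: they have to be found in the camera images.
- plinth: low white warm-air drying box, fixed, 150 x 150 mm, 30 mm high, slots in its top; origin at the centre of its underside (on the bench). Two aluminium rails on it run along its y, centre lines at x = -38 and +38 mm, each 12 mm wide, 130 mm long, 20 mm high: rail tops are 50 mm above the origin
- tower_foot (a point): middle of the plinth at rail-top height (50 mm above the plinth's origin, same axes). From here: layer 1 lies along x, battens centred at y = -38 and +38 mm, z = 7 mm; layer 2 along y at x = -38 and +38 mm, z = 21 mm; layer 3 like layer 1, z = 35 mm
- switch_box: grey switch box with an aluminium face, fixed, 110 (x) x 80 (y) x 40 mm high, origin at the centre of its underside (on the bench); the toggle stands on the middle of its top and swings along the box's x; its pivot is 42 mm above the origin
- toggle (a joint): toggle lever angle: 0 = off (leaning 0.5 rad to the box's -x), 1.0 = on (leaning 0.5 rad to the box's +x). Starts on. It snaps away from its centre at 0.5: the push needed is about 0.2 N m at the ends (3 to 4 N near the tip), falling to nothing at the centre, then it flips to the other end by itself
- toggle_tip (a point): tip centre of the steel toggle lever: 62 mm from the pivot; the rod is 9 mm thick, its end 14 mm thick with a round end 7 mm beyond this point; about 96 mm above the bench at either end of the swing
- mat: black rubber rinsing mat, fixed, 260 (x) x 280 (y) x 4 mm thick, origin at the centre of its underside; the battens start on it in up to three rows (85 mm apart along its x) and two columns (144 mm apart along its y)
- batten1: pine mould batten, a plain bar 130 mm long (its x), 24 mm wide (y), 14 mm thick (z), 30 g, all six alike; origin at its centre, so its height is 7 mm above what it lies flat on. Starts flat on the mat, about parallel to the mat's y. Absent (None from the start) in some runs
- batten2: pine mould batten, a plain bar 130 mm long (its x), 24 mm wide (y), 14 mm thick (z), 30 g, all six alike; origin at its centre, so its height is 7 mm above what it lies flat on. Starts flat on the mat, about parallel to the mat's y. Absent (None from the start) in some runs
- batten3: pine mould batten, a plain bar 130 mm long (its x), 24 mm wide (y), 14 mm thick (z), 30 g, all six alike; origin at its centre, so its height is 7 mm above what it lies flat on. Starts flat on the mat, about parallel to the mat's y. Absent (None from the start) in some runs
- batten4: pine mould batten, a plain bar 130 mm long (its x), 24 mm wide (y), 14 mm thick (z), 30 g, all six alike; origin at its centre, so its height is 7 mm above what it lies flat on. Starts flat on the mat, about parallel to the mat's y. Absent (None from the start) in some runs
- batten5: pine mould batten, a plain bar 130 mm long (its x), 24 mm wide (y), 14 mm thick (z), 30 g, all six alike; origin at its centre, so its height is 7 mm above what it lies flat on. Starts flat on the mat, about parallel to the mat's y. Absent (None from the start) in some runs
- batten6: pine mould batten, a plain bar 130 mm long (its x), 24 mm wide (y), 14 mm thick (z), 30 g, all six alike; origin at its centre, so its height is 7 mm above what it lies flat on. Starts flat on the mat, about parallel to the mat's y. Absent (None from the start) in some runs
- pigment: bystander: black pigment bottle, radius 30 mm, 140 mm tall, standing beyond the work; origin at the centre of its underside
- beaker: bystander: white plastic beaker, radius 42 mm, 90 mm tall, standing beyond the work; origin at the centre of its underside
- jar: bystander: brown jar with a black lid, radius 32 mm, 65 mm tall, standing beyond the work; origin at the centre of its underside
Not all that is in view belongs to the job. What is shaped like the batten6 but green is not meant.

How it is judged:
On the way, in this order (a step that is already met when the one before it is completed fails the run):
1. the toggle is clicked off (value of joint toggle below 0.12 rad), for 0.3 s.
2. with the toggle off, every batten lies in the crosswise tower and is released (value of joint toggle below 0.12 rad and (((z of batten1 in the frame of plinth between 0.0525 and 0.0615 m or z of batten1 in the frame of plinth between 0.0805 and 0.0895 m) and x of batten1 in the frame of plinth between -0.016 and 0.016 m and (y of batten1 in the frame of plinth between -0.049 and -0.027 m or y of batten1 in the frame of plinth between 0.027 and 0.049 m) and angle between the x axis of batten1 and the x axis of plinth, either way round below 0.2 rad) or (z of batten1 in the frame of plinth between 0.0665 and 0.0755 m and y of batten1 in the frame of plinth between -0.016 and 0.016 m and (x of batten1 in the frame of plinth between -0.049 and -0.027 m or x of batten1 in the frame of plinth between 0.027 and 0.049 m) and angle between the x axis of batten1 and the y axis of plinth, either way round below 0.2 rad)) and (((z of batten2 in the frame of plinth between 0.0525 and 0.0615 m or z of batten2 in the frame of plinth between 0.0805 and 0.0895 m) and x of batten2 in the frame of plinth between -0.016 and 0.016 m and (y of batten2 in the frame of plinth between -0.049 and -0.027 m or y of batten2 in the frame of plinth between 0.027 and 0.049 m) and angle between the x axis of batten2 and the x axis of plinth, either way round below 0.2 rad) or (z of batten2 in the frame of plinth between 0.0665 and 0.0755 m and y of batten2 in the frame of plinth between -0.016 and 0.016 m and (x of batten2 in the frame of plinth between -0.049 and -0.027 m or x of batten2 in the frame of plinth between 0.027 and 0.049 m) and angle between the x axis of batten2 and the y axis of plinth, either way round below 0.2 rad)) and (((z of batten3 in the frame of plinth between 0.0525 and 0.0615 m or z of batten3 in the frame of plinth between 0.0805 and 0.0895 m) and x of batten3 in the frame of plinth between -0.016 and 0.016 m and (y of batten3 in the frame of plinth between -0.049 and -0.027 m or y of batten3 in the frame of plinth between 0.027 and 0.049 m) and angle between the x axis of batten3 and the x axis of plinth, either way round below 0.2 rad) or (z of batten3 in the frame of plinth between 0.0665 and 0.0755 m and y of batten3 in the frame of plinth between -0.016 and 0.016 m and (x of batten3 in the frame of plinth between -0.049 and -0.027 m or x of batten3 in the frame of plinth between 0.027 and 0.049 m) and angle between the x axis of batten3 and the y axis of plinth, either way round below 0.2 rad)) and (((z of batten4 in the frame of plinth between 0.0525 and 0.0615 m or z of batten4 in the frame of plinth between 0.0805 and 0.0895 m) and x of batten4 in the frame of plinth between -0.016 and 0.016 m and (y of batten4 in the frame of plinth between -0.049 and -0.027 m or y of batten4 in the frame of plinth between 0.027 and 0.049 m) and angle between the x axis of batten4 and the x axis of plinth, either way round below 0.2 rad) or (z of batten4 in the frame of plinth between 0.0665 and 0.0755 m and y of batten4 in the frame of plinth between -0.016 and 0.016 m and (x of batten4 in the frame of plinth between -0.049 and -0.027 m or x of batten4 in the frame of plinth between 0.027 and 0.049 m) and angle between the x axis of batten4 and the y axis of plinth, either way round below 0.2 rad)) and (((z of batten5 in the frame of plinth between 0.0525 and 0.0615 m or z of batten5 in the frame of plinth between 0.0805 and 0.0895 m) and x of batten5 in the frame of plinth between -0.016 and 0.016 m and (y of batten5 in the frame of plinth between -0.049 and -0.027 m or y of batten5 in the frame of plinth between 0.027 and 0.049 m) and angle between the x axis of batten5 and the x axis of plinth, either way round below 0.2 rad) or (z of batten5 in the frame of plinth between 0.0665 and 0.0755 m and y of batten5 in the frame of plinth between -0.016 and 0.016 m and (x of batten5 in the frame of plinth between -0.049 and -0.027 m or x of batten5 in the frame of plinth between 0.027 and 0.049 m) and angle between the x axis of batten5 and the y axis of plinth, either way round below 0.2 rad)) and (((z of batten6 in the frame of plinth between 0.0525 and 0.0615 m or z of batten6 in the frame of plinth between 0.0805 and 0.0895 m) and x of batten6 in the frame of plinth between -0.016 and 0.016 m and (y of batten6 in the frame of plinth between -0.049 and -0.027 m or y of batten6 in the frame of plinth between 0.027 and 0.049 m) and angle between the x axis of batten6 and the x axis of plinth, either way round below 0.2 rad) or (z of batten6 in the frame of plinth between 0.0665 and 0.0755 m and y of batten6 in the frame of plinth between -0.016 and 0.016 m and (x of batten6 in the frame of plinth between -0.049 and -0.027 m or x of batten6 in the frame of plinth between 0.027 and 0.049 m) and angle between the x axis of batten6 and the y axis of plinth, either way round below 0.2 rad)) and linear speed of each of batten1, batten2, batten3, batten4, batten5, batten6 below 0.02 m/s and contact force between each of batten1, batten2, batten3, batten4, batten5, batten6 and the fingers below 0.05 N), for 0.3 s.
3. the toggle is clicked on (value of joint toggle above 0.88 rad), for 0.3 s.
At the end, for the whole second after the job is handed in: toggle on (above 0.88); every batten present at rest in the tower: centre within 4.5 mm of a layer's height, 11 mm sideways of one of its two places, 16 mm endways of the middle, 0.2 rad of the layer's direction (layers 1 and 3 across the rails, 2 along them) (value of joint toggle above 0.88 rad and (((z of batten1 in the frame of plinth between 0.0525 and 0.0615 m or z of batten1 in the frame of plinth between 0.0805 and 0.0895 m) and x of batten1 in the frame of plinth between -0.016 and 0.016 m and (y of batten1 in the frame of plinth between -0.049 and -0.027 m or y of batten1 in the frame of plinth between 0.027 and 0.049 m) and angle between the x axis of batten1 and the x axis of plinth, either way round below 0.2 rad) or (z of batten1 in the frame of plinth between 0.0665 and 0.0755 m and y of batten1 in the frame of plinth between -0.016 and 0.016 m and (x of batten1 in the frame of plinth between -0.049 and -0.027 m or x of batten1 in the frame of plinth between 0.027 and 0.049 m) and angle between the x axis of batten1 and the y axis of plinth, either way round below 0.2 rad)) and (((z of batten2 in the frame of plinth between 0.0525 and 0.0615 m or z of batten2 in the frame of plinth between 0.0805 and 0.0895 m) and x of batten2 in the frame of plinth between -0.016 and 0.016 m and (y of batten2 in the frame of plinth between -0.049 and -0.027 m or y of batten2 in the frame of plinth between 0.027 and 0.049 m) and angle between the x axis of batten2 and the x axis of plinth, either way round below 0.2 rad) or (z of batten2 in the frame of plinth between 0.0665 and 0.0755 m and y of batten2 in the frame of plinth between -0.016 and 0.016 m and (x of batten2 in the frame of plinth between -0.049 and -0.027 m or x of batten2 in the frame of plinth between 0.027 and 0.049 m) and angle between the x axis of batten2 and the y axis of plinth, either way round below 0.2 rad)) and (((z of batten3 in the frame of plinth between 0.0525 and 0.0615 m or z of batten3 in the frame of plinth between 0.0805 and 0.0895 m) and x of batten3 in the frame of plinth between -0.016 and 0.016 m and (y of batten3 in the frame of plinth between -0.049 and -0.027 m or y of batten3 in the frame of plinth between 0.027 and 0.049 m) and angle between the x axis of batten3 and the x axis of plinth, either way round below 0.2 rad) or (z of batten3 in the frame of plinth between 0.0665 and 0.0755 m and y of batten3 in the frame of plinth between -0.016 and 0.016 m and (x of batten3 in the frame of plinth between -0.049 and -0.027 m or x of batten3 in the frame of plinth between 0.027 and 0.049 m) and angle between the x axis of batten3 and the y axis of plinth, either way round below 0.2 rad)) and (((z of batten4 in the frame of plinth between 0.0525 and 0.0615 m or z of batten4 in the frame of plinth between 0.0805 and 0.0895 m) and x of batten4 in the frame of plinth between -0.016 and 0.016 m and (y of batten4 in the frame of plinth between -0.049 and -0.027 m or y of batten4 in the frame of plinth between 0.027 and 0.049 m) and angle between the x axis of batten4 and the x axis of plinth, either way round below 0.2 rad) or (z of batten4 in the frame of plinth between 0.0665 and 0.0755 m and y of batten4 in the frame of plinth between -0.016 and 0.016 m and (x of batten4 in the frame of plinth between -0.049 and -0.027 m or x of batten4 in the frame of plinth between 0.027 and 0.049 m) and angle between the x axis of batten4 and the y axis of plinth, either way round below 0.2 rad)) and (((z of batten5 in the frame of plinth between 0.0525 and 0.0615 m or z of batten5 in the frame of plinth between 0.0805 and 0.0895 m) and x of batten5 in the frame of plinth between -0.016 and 0.016 m and (y of batten5 in the frame of plinth between -0.049 and -0.027 m or y of batten5 in the frame of plinth between 0.027 and 0.049 m) and angle between the x axis of batten5 and the x axis of plinth, either way round below 0.2 rad) or (z of batten5 in the frame of plinth between 0.0665 and 0.0755 m and y of batten5 in the frame of plinth between -0.016 and 0.016 m and (x of batten5 in the frame of plinth between -0.049 and -0.027 m or x of batten5 in the frame of plinth between 0.027 and 0.049 m) and angle between the x axis of batten5 and the y axis of plinth, either way round below 0.2 rad)) and (((z of batten6 in the frame of plinth between 0.0525 and 0.0615 m or z of batten6 in the frame of plinth between 0.0805 and 0.0895 m) and x of batten6 in the frame of plinth between -0.016 and 0.016 m and (y of batten6 in the frame of plinth between -0.049 and -0.027 m or y of batten6 in the frame of plinth between 0.027 and 0.049 m) and angle between the x axis of batten6 and the x axis of plinth, either way round below 0.2 rad) or (z of batten6 in the frame of plinth between 0.0665 and 0.0755 m and y of batten6 in the frame of plinth between -0.016 and 0.016 m and (x of batten6 in the frame of plinth between -0.049 and -0.027 m or x of batten6 in the frame of plinth between 0.027 and 0.049 m) and angle between the x axis of batten6 and the y axis of plinth, either way round below 0.2 rad)) and linear speed of each of batten1, batten2, batten3, batten4, batten5, batten6 below 0.02 m/s); the robot touches nothing.
It fails at once if the pigment bottle is moved more than 30 mm or tipped over (distance of pigment from where it was at the start of the episode above 0.03 m or angle between pigment's own z axis and vertical above 0.4 rad).
It fails at once if the beaker is moved more than 30 mm or tipped over (distance of beaker from where it was at the start of the episode above 0.03 m or angle between beaker's own z axis and vertical above 0.4 rad).
It fails at once if the jar is moved more than 30 mm or tipped over (distance of jar from where it was at the start of the episode above 0.03 m or angle between jar's own z axis and vertical above 0.4 rad).
Of batten1, batten2, batten3, batten4, batten5, batten6 only 4 to 6 are there at a start; the rules pass over those that are not, and their reading is None.
At some moment in a run one of batten1, batten2, batten3, batten4, batten5, batten6 may be knocked a few centimetres aside while the robot is not near it.
Once in a run the grip may slacken for a moment while it holds something.
It also fails if it takes over 210 s, if anything falls off the work surface, if the arm or the gripper's body presses on something with over 40 N, if the wrist force passes 120 N, or if a joint passes its speed limit or range.

## Robot

A 6-joint arm with a two-finger parallel gripper is mounted at the origin on the work surface. World frame = base frame: x ahead of the robot, y to its left, z up, the work surface at z = 0. Lengths are in m, angles in rad, forces in N, time in s.
With the tool pointing down it reaches from about 0.375 to 0.9 m from the base axis. Payload 3.1 kg.
Tool frame: the origin (TCP) lies between the finger pads; the fingertips stand robot.tip_extent ahead of it and the grasp point (between the pads) lies 3 mm ahead of it (robot.tip_extent is the distance from the TCP to the fingertips, in m); z points along the fingers, x is the direction in which the jaws open and shut, and the axes are right-handed (so a half turn about z gives the same grasp; the last joint's range is limited). The gripper opens to 87 mm and grips with 3 to 60 N. Pads are 19 mm wide; open, the fingers measure 117 mm over their backs; the gripper's body (75 mm by 190 mm) begins 51 mm behind the grasp point.
Start: joints at [-1.409, 0.527, 1.433, -0, 1.181, -0.178], TCP at [0.209, -0.589, 0.245] pointing down, gripper open.
Joint ranges: [-3.08, 3.08], [-0.75, 2.2], [0.22, 2.44], [-1.43, 4.57], [0, 2.65], [-2.85, 2.85]. Speed limits (rad/s): [2.79, 2.79, 3.14, 3.14, 3.14, 3.14].

## Interface

Orientations are given as a unit quaternion [x, y, z, w].
In Python, from rig import robot, cams gives the robot as it stands.
- The arm moves only by the tool carry_out, never from a script. Its argument "steps" is a list of rows, each a list of 3 entries, a list of its own where there are three numbers: the shift along the world's x, y, z in cm, then the turn about the world's z in degrees, then the closure, from 0 (fully open) to 1 (shut). In form: [[[dx, dy, dz], spin, fingers], ...]. A call has 1 to 10 rows; each row shifts and turns the pose as measured when the row begins; what a row does not reach is not made up. A row lasts 1/10 s, in which the tool goes at most 50 mm and 8.59 degrees, less where a joint would pass 70% of its speed; a pose out of reach is approached as far as the arm can. A call with a gripper value outside its range is refused whole. The fingers move at their own pace and stop on an object; "squeeze" is the grip in N (left out, the last holds). Time passes only in rows, so rows that do not move let the fingers close. It gives the time, the measured TCP pose, the force and the opening at its end, in the units of the state.
- robot.get_obs(): the state, without advancing time (a new reading comes with each control period).
- cams.camera(name): name is "scene" or "top" or "wrist"; returns a dict with "pixels" (480x640x3 uint8, red, green, blue), "fx", "fy", "cx", "cy" (pixels), "eye" and "rotation" of the camera in the world. Camera axes: x right, y up, looking along -z (the intrinsics and any distortion apply to the point x, -y, -z); pixel columns grow to the right and rows downward; lengths in m; the calibration is good to about 2 mm. A picture is of the moment at which its call begins. There is no depth.
- robot.hand_in(): hands the job in, once; it reports no verdict.
The state is a dict: "time": time; "q": joint angles; "joint_velocities": joint speeds; "joint_torque": joint torques, N m; "position": TCP position; "tool_rot": TCP orientation; "ft_force": force on the tool from outside, world axes, zero at the start; "moment": the same for the moment, N m; "grip_width": finger opening in m.
Only numpy, scipy, OpenCV 4.12 (cv2) and the standard library are available. Lean on these libraries where they do the work, as an engineer would, in place of code of your own. Each camera call takes 0.05 s, during which the arm holds its last target. There are 200 camera calls.

## Working session

There is one attempt and no reset: what is moved stays moved. The work goes in short steps, Python scripts to look and compute and a tool call to move; the robot and the scene stay as the last step left them, time stands still between calls to the robot, and variables do not carry over. Pictures are saved under pics/ and viewed, about 12 in all and at most 16, crops included, and the job is handed in when it is done.

Besides the shell and the picture viewer there is one more tool, called after "Request:" by a JSON object that holds its "fn" and its "kwargs". carry_out: Moves the arm, as the interface text tells. Its arguments: {"type":"object","properties":{"steps":{"type":"array"},"squeeze":{"type":"number"}},"required":["steps"]}

```bash
mkdir -p pics; ls; python3 - <<'E'
from rig import robot,cams
import cv2,numpy as np
print(robot.get_obs(), robot.tip_extent)
for n in ("scene","top"):
    c=cams.camera(n); cv2.imwrite(f"pics/{n}0.png",c["pixels"][:,:,::-1])
    print(n,{k:v for k,v in c.items() if k!="pixels"})
E
```

```text
pics
{'time': 0.0, 'q': array([-1.40851880e+00,  5.28430853e-01,  1.43389995e+00, -8.62108092e-07,
        1.18135787e+00, -1.78502104e-01]), 'joint_velocities': array([-0.00106308, -0.00044925,  0.00024119, -0.00059487, -0.0009009 ,
        0.00046167]), 'joint_torque': array([ 1.31328718e-03, -4.40029407e+01, -1.76595891e+01,  6.34506997e-02,
        5.82030870e-02, -1.55038115e-04]), 'position': array([ 0.20880444, -0.58837396,  0.24359401]), 'tool_rot': array([ 8.16768277e-01, -5.76964889e-01, -7.35303293e-04, -7.46762770e-04]), 'ft_force': array([-0.50873481,  0.38271793,  0.42862344]), 'moment': array([ 0.05030889,  0.02141773, -0.01536617]), 'grip_width': 0.08690407918261107} 0.022
scene {'fx': 613.6664736487434, 'fy': 613.6664736487434, 'cx': 307.1360367749703, 'cy': 240.04945421941275, 'eye': array([1.46526539, 0.10799576, 1.12024575]), 'rotation': array([0.23793708, 0.25894913, 0.69819001, 0.62358801])}
top {'fx': 509.47061041253465, 'fy': 509.47061041253465, 'cx': 328.8367944882186, 'cy': 240.94684533231305, 'eye': array([0.38633428, 0.00216568, 1.06666254]), 'rotation': array([ 0.0615729 , -0.06462972, -0.69696096,  0.71153159])}
```

View pics/scene0.png

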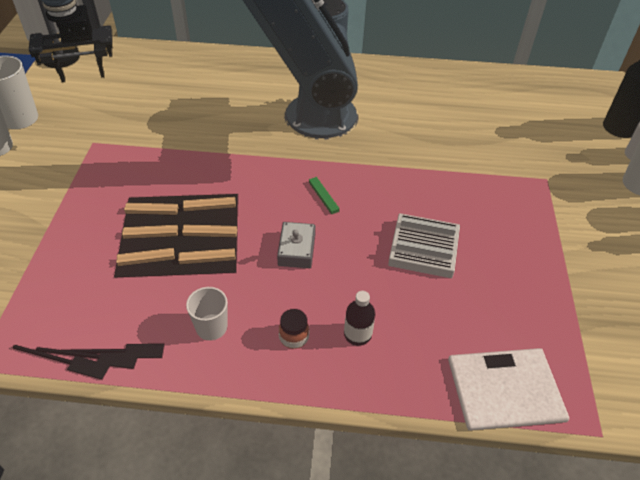

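View pics/top0.png

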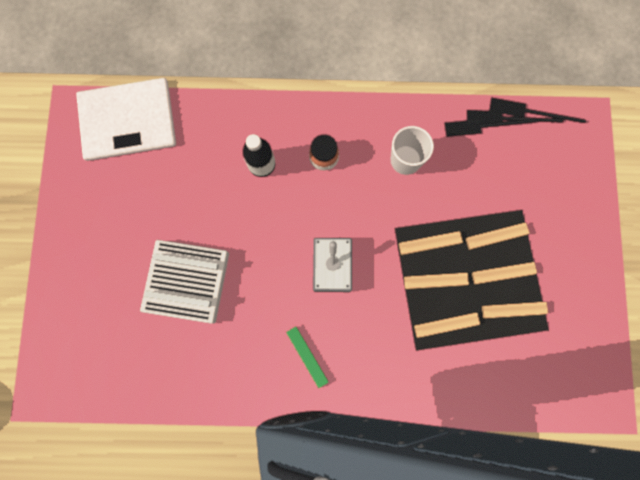

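```bash
cat > h.py <<'E'
import numpy as np,cv2
from scipy.spatial.transform import Rotation as R
def ray(c,uv):
    uv=np.atleast_2d(np.asarray(uv,float))
    d=np.c_[(uv[:,0]-c["cx"])/c["fx"],-(uv[:,1]-c["cy"])/c["fy"],-np.ones(len(uv))]
    return R.from_quat(c["rotation"]).apply(d)
def plane(c,uv,z):
    d=ray(c,uv); e=np.asarray(c["eye"]); return e+d*((z-e[2])/d[:,2])[:,None]
def proj(c,p):
    q=R.from_quat(c["rotation"]).inv().apply(np.atleast_2d(p)-c["eye"])
    return np.c_[c["cx"]-c["fx"]*q[:,0]/q[:,2],c["cy"]+c["fy"]*q[:,1]/q[:,2]]
def yaw(obs):  # direction of tool x (jaw axis) in the world, deg
    x=R.from_quat(obs["tool_rot"]).apply([1,0,0]); return np.degrees(np.arctan2(x[1],x[0]))
def battens(c,z=0.018,amin=60):
    hsv=cv2.cvtColor(c["pixels"],cv2.COLOR_RGB2HSV)
    m=cv2.inRange(hsv,(9,80,120),(22,255,255))
    out=[]
    for k in cv2.findContours(m,cv2.RETR_EXTERNAL,cv2.CHAIN_APPROX_NONE)[0]:
        if cv2.contourArea(k)<amin: continue
        b=cv2.boxPoints(cv2.minAreaRect(k)); w=plane(c,b,z)[:,:2]
        e1,e2=w[1]-w[0],w[2]-w[1]
        l=e1 if np.hypot(*e1)>np.hypot(*e2) else e2; s=e2 if l is e1 else e1
        if not(.09<np.hypot(*l)<.17 and np.hypot(*s)<.045): continue
        out.append((w.mean(0),np.degrees(np.arctan2(l[1],l[0]))%180,np.hypot(*l),np.hypot(*s),b.mean(0)))
    return out
E
python3 - <<'E'
from rig import cams
from h import *
c=cams.camera("top"); s=cams.camera("scene")
for n,k in(("top",c),("scene",s)):
  for b in battens(k): print(n,b[0].round(4),round(b[1],1),b[2].round(3),b[3].round(3),b[4].round())
a=cv2.resize(c["pixels"][225:335,130:240],None,fx=3.6,fy=3.6,interpolation=3)
b=cv2.resize(c["pixels"][225:335,280:390],None,fx=3.6,fy=3.6,interpolation=3)
cv2.imwrite("pics/crop1.png",np.hstack([a,b])[:,:,::-1])
E
```

```text
top [ 0.4079 -0.2435] 102.8 0.134 0.026 [447. 325.]
top [ 0.4413 -0.3834] 94.9 0.134 0.026 [515. 310.]
top [ 0.4978 -0.2232] 94.9 0.133 0.027 [436. 280.]
top [ 0.517 -0.365] 100.9 0.135 0.027 [504. 273.]
top [ 0.577  -0.2124] 102.4 0.135 0.027 [430. 243.]
top [ 0.5952 -0.3539] 105.7 0.136 0.027 [497. 235.]
scene [ 0.5773 -0.2164] 101.8 0.132 0.028 [206. 254.]
scene [ 0.5959 -0.3579] 104.2 0.133 0.03 [144. 255.]
scene [ 0.498  -0.2263] 92.3 0.133 0.03 [209. 229.]
scene [ 0.5178 -0.3684] 98.2 0.133 0.031 [149. 230.]
scene [ 0.4416 -0.3873] 93.5 0.134 0.03 [151. 207.]
scene [ 0.4079 -0.2465] 102.6 0.131 0.028 [209. 202.]
scene [-0.3932 -0.7693] 24.2 0.141 0.033 [109.  24.]
```

View pics/crop1.png

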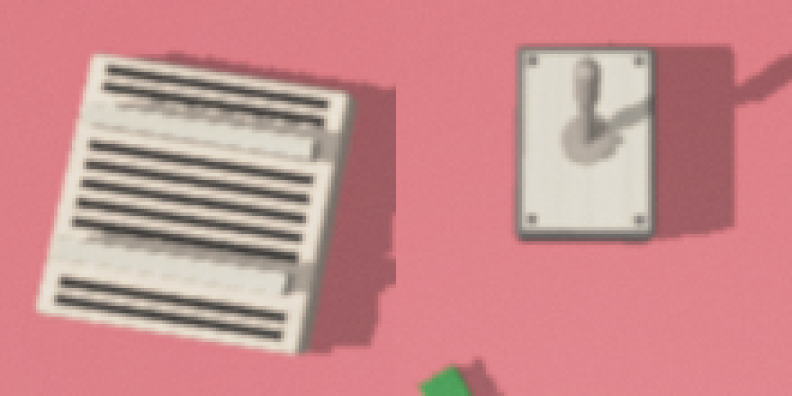

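```bash
python3 - <<'E'
from rig import cams
from h import *
c=cams.camera("top")
f=lambda a,ox,z: plane(c,np.array(a)/3.6+[ox,225],z)[:,:2]
def rep(n,w):
    print(n,w.round(4).tolist(),"mid",w.mean(0).round(4))
    for i in range(4):
        d=w[(i+1)%4]-w[i]; print("  edge",np.hypot(*d).round(4),np.degrees(np.arctan2(d[1],d[0])).round(1))
rep("plinth",f([(92,55),(348,94),(300,352),(38,312)],130,.03))
rep("box",f([(518,47),(655,47),(655,235),(518,235)],170,.04))  # crop2 starts at col 280; 792/2=396 px =110 cols -> offset 280-110=170
print("tip",f([(588,67)],170,.096),"pivot",f([(588,140)],170,.042))
print("railends",f([(320,137),(314,160),(290,268),(285,292)],130,.05))
w=cams.camera("wrist"); print({k:v for k,v in w.items() if k!="pixels"})
E
```

```text
plinth [[0.5674, 0.3571], [0.5479, 0.2093], [0.4019, 0.2279], [0.421, 0.3755]] mid [0.4846 0.2925]
  edge 0.1491 -97.5
  edge 0.1472 172.7
  edge 0.1488 82.6
  edge 0.1476 -7.1
box [[0.5772, 0.0303], [0.5789, -0.0477], [0.4719, -0.0489], [0.4703, 0.0276]] mid [ 0.5246 -0.0097]
  edge 0.078 -88.8
  edge 0.1069 -179.3
  edge 0.0766 91.2
  edge 0.1069 1.5
tip [[ 0.55666181 -0.00906903]] pivot [[ 0.5244073  -0.01046905]]
railends [[0.52019573 0.21959083]
 [0.507224   0.2221725 ]
 [0.44713593 0.23184442]
 [0.43395746 0.23378329]]
{'fx': 385.34540953344657, 'fy': 385.34540953344657, 'cx': 319.92644460626553, 'cy': 238.61655077444297, 'eye': array([ 0.27666701, -0.56452385,  0.38456828]), 'rotation': array([-0.10903026,  0.07748236, -0.57207172,  0.8092236 ])}
```

Request:
{"fn": "carry_out", "kwargs": {"steps": [[[2.8, 3.9, 0], 4.7, 1], [[2.8, 3.9, 0], 4.7, 1], [[2.8, 3.9, 0], 4.7, 1], [[2.8, 3.9, 0], 4.7, 1], [[2.8, 3.9, 0], 4.7, 1], [[2.8, 3.9, 0], 4.7, 1], [[2.8, 3.9, 0], 4.7, 1], [[2.8, 3.9, 0], 4.7, 1], [[2.8, 3.9, 0], 4.7, 1], [[2.8, 3.9, 0], 4.7, 1]], "squeeze": 20}}

```text
time: 1.3
position: [0.493, -0.1916, 0.2448]
tool_rot: [0.981, -0.194, 0.004, 0.002]
ft_force: [1.0, 0.2, -0.1]
grip_width: 0.0149
```

```bash
cat > o.py <<'E'
from rig import robot; from h import *
o=robot.get_obs(); print(round(o["time"],2),o["position"].round(4),"yaw",yaw(o).round(1),"w",round(o["grip_width"],4),"F",o["ft_force"].round(1),"q6",o["q"][5].round(2))
E
python3 o.py
```

```text
1.3 [ 0.493  -0.1916  0.2448] yaw -22.4 w 0.0149 F [ 1.   0.2 -0.1] q6 -0.19
```

Request:
{"fn": "carry_out", "kwargs": {"steps": [[[3, 4.4, 0], 5.6, 1], [[3, 4.4, 0], 5.6, 1], [[3, 4.4, 0], 5.6, 1], [[3, 4.4, 0], 5.6, 1], [[0.2, 0.5, -3], 0, 1], [[0, 0, -4], 0, 1], [[0, 0, -4], 0, 1], [[0, 0, -3], 0, 1], [[0, 0, -1], 0, 1], [[0, 0, 0], 0, 1]]}}

```text
time: 2.3
position: [0.6135, -0.012, 0.0933]
tool_rot: [1.0, 0.016, 0.012, 0.002]
ft_force: [-0.2, 0.7, 0.3]
grip_width: 0.0001
```

```bash
python3 o.py
```

```text
2.3 [ 0.6135 -0.012   0.0933] yaw 1.8 w 0.0001 F [-0.2  0.7  0.3] q6 -0.24
```

Request:
{"fn": "carry_out", "kwargs": {"steps": [[[-1.5, 0, 0], 0, 1], [[-1.5, 0, 0], 0, 1], [[-1, 0, 0], 0, 1], [[-1, 0, 0], 0, 1], [[-1, 0, 0], 0, 1], [[-1, 0, 0], 0, 1], [[-1, 0, 0], 0, 1], [[0, 0, 0], 0, 1], [[2, 0, 1], 0, 1], [[2, 0, 3], 0, 0]]}}

```text
time: 3.3
position: [0.5824, -0.0148, 0.1441]
tool_rot: [1.0, 0.014, 0.027, 0.004]
ft_force: [0.4, 0.1, 0.2]
grip_width: 0.0036
```

```bash
python3 o.py
```

```text
3.3 [ 0.5824 -0.0148  0.1441] yaw 1.6 w 0.0036 F [0.4 0.1 0.2] q6 -0.25
```

Request:
{"fn": "carry_out", "kwargs": {"steps": [[[0, -2, 4], 1, 0], [[0, -4, 2], 2, 0], [[0, -4, 0], 2, 0], [[0, -4, 0], 2, 0], [[0, -4, 0], 2, 0], [[0, -1.8, 0], 1.5, 0], [[0, 0, 0], 0, 0], [[0, 0, 0], 0, 0]]}}

```text
time: 4.1
position: [0.5766, -0.2176, 0.2052]
tool_rot: [0.994, 0.111, 0.02, -0.001]
ft_force: [-0.4, 0.7, -1.2]
grip_width: 0.0644
```

```bash
python3 o.py; python3 - <<'E'
from rig import cams
from h import *
c=cams.camera("top"); w=cams.camera("wrist")
for b in battens(c): print(b[0].round(4),round(b[1],1),b[2].round(3),b[3].round(3))
print("wrist")
for b in battens(w): print(b[0].round(4),round(b[1],1),b[2].round(3),b[3].round(3),b[4])
a=cv2.resize(c["pixels"][225:305,290:380],None,fx=4,fy=4,interpolation=3)
b=cv2.resize(w["pixels"],(427,320)); print(w["eye"])
cv2.imwrite("pics/p4.png",np.hstack([a,b])[:,:,::-1])
E
```

```text
4.1 [ 0.5766 -0.2176  0.2052] yaw 12.7 w 0.0644 F [-0.4  0.7 -1.2] q6 -0.79
[0.1178 0.5573] 91.1 0.135 0.038
[0.144 0.422] 91.1 0.118 0.009
wrist
[ 0.5765 -0.2145] 103.0 0.13 0.024 [312.5 211.5]
[ 0.4993 -0.2241] 93.7 0.126 0.009 [222.23436 203.84421]
[ 0.5091 -0.2208] 95.7 0.125 0.004 [234.12552 202.53879]
[ 0.4084 -0.2447] 101.3 0.126 0.01 [110.13575 204.60223]
[ 0.3958 -0.2481] 102.7 0.128 0.001 [ 94.23947 205.1217 ]
[ 0.4167 -0.2429] 97.7 0.131 0.023 [120.63414 204.37549]
[ 0.55431347 -0.14715403  0.34530575]
```

View pics/p4.png

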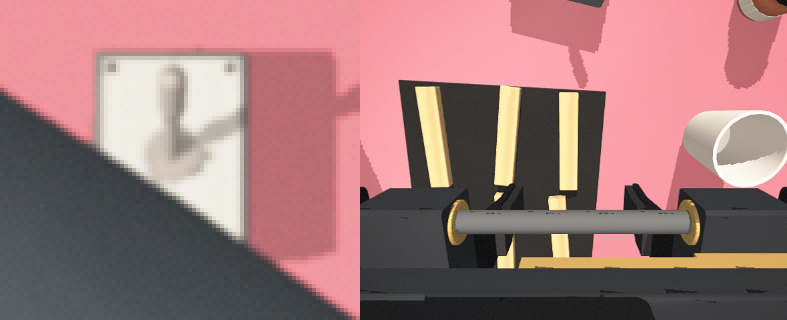

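Request:
{"fn": "carry_out", "kwargs": {"steps": [[[1, 4.5, 0], -3, 1], [[1, 4.5, 0], -3, 1], [[1, 4.5, 0], -3, 1], [[1, 4.5, 0], -2, 1], [[0, 2.7, -2], 0, 1], [[0, 0, -4], 0, 1], [[0, 0, -4], 0, 1], [[0, 0, -2], 0, 1], [[0, 0, 0], 0, 1]]}}

```text
time: 5.1
position: [0.6135, 0.0147, 0.0838]
tool_rot: [1.0, 0.019, 0.02, 0.0]
ft_force: [-0.2, 0.8, -0.0]
grip_width: 0.0163
```

```bash
python3 o.py
```

```text
5.1 [0.6135 0.0147 0.0838] yaw 2.2 w 0.0163 F [-0.2  0.8 -0. ] q6 -0.21
```

Request:
{"fn": "carry_out", "kwargs": {"steps": [[[0, -2.5, 0], 0, 1], [[0, 0, 0.5], 0, 1], [[-1.5, 0, 0], 0, 1], [[-1.5, 0, 0], 0, 1], [[-1, 0, 0], 0, 1], [[-1, 0, 0], 0, 1], [[-1, 0, 0], 0, 1], [[-1, 0, 0], 0, 1], [[-1, 0, 0], 0, 1], [[0, 0, 0], 0, 1]]}}

```text
time: 6.1
position: [0.551, -0.0045, 0.1061]
tool_rot: [0.999, 0.021, 0.047, 0.003]
ft_force: [0.4, 0.2, -0.8]
grip_width: 0.0007
```

```bash
python3 o.py
```

```text
6.1 [ 0.551  -0.0045  0.1061] yaw 2.5 w 0.0007 F [ 0.4  0.2 -0.8] q6 -0.28
```

```bash
python3 - <<'E'
from rig import cams
from h import *
c=cams.camera("scene"); t=cams.camera("top")
a=cv2.resize(c["pixels"][150:290,230:390],None,fx=2.5,fy=2.5,interpolation=3)
b=cv2.resize(t["pixels"][200:340,260:420],None,fx=2.5,fy=2.5,interpolation=3)
cv2.imwrite("pics/p5.png",np.hstack([a,b])[:,:,::-1])
E
```

```text
(no output)
```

View pics/p5.png

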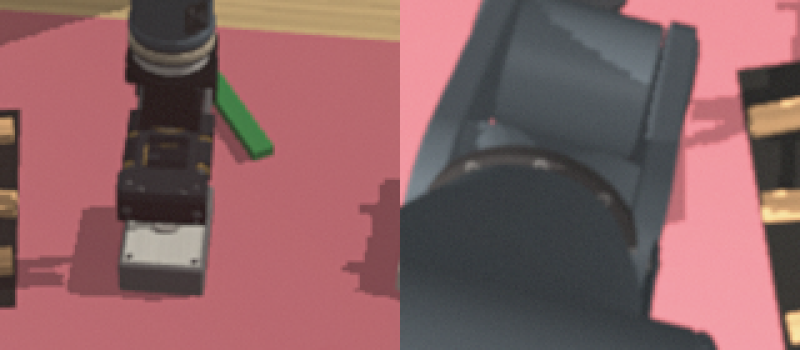

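Request:
{"fn": "carry_out", "kwargs": {"steps": [[[-1, 0, -0.3], 0, 1], [[-1, 0, -0.3], 0, 1], [[-1, 0, -0.3], 0, 1], [[-0.5, 0, 0], 0, 1], [[0, 0, 0], 0, 1], [[0, 0, 0], 0, 1]]}}

```text
time: 6.8
position: [0.5193, -0.0056, 0.0951]
tool_rot: [0.998, 0.02, 0.054, 0.004]
ft_force: [3.0, -0.1, 1.6]
grip_width: -0.0002
```

```bash
python3 o.py
```

```text
6.8 [ 0.5193 -0.0056  0.0951] yaw 2.3 w -0.0002 F [ 3.  -0.1  1.6] q6 -0.31
```

Request:
{"fn": "carry_out", "kwargs": {"steps": [[[2, 0, 0], 0, 1], [[2, 0, 3], 0, 1], [[0, -4, 4], 0, 0], [[0, -4.5, 2], 2, 0], [[0, -4.5, 0], 3, 0], [[0, -4, 0], 3, 0], [[0, -2, 0], 2, 0], [[0, 0, 0], 0, 0]]}}

```text
time: 7.6
position: [0.5424, -0.1942, 0.1775]
tool_rot: [0.993, 0.113, 0.035, -0.005]
ft_force: [-0.1, 0.3, -0.3]
grip_width: 0.0407
```

```bash
python3 o.py; python3 - <<'E'
from rig import cams
from h import *
c=cams.camera("scene"); t=cams.camera("top")
a=cv2.resize(c["pixels"][190:290,250:350],None,fx=4,fy=4,interpolation=3)
b=cv2.resize(t["pixels"][215:315,285:385],None,fx=4,fy=4,interpolation=3)
cv2.imwrite("pics/p6.png",np.hstack([a,b])[:,:,::-1])
E
```

```text
7.6 [ 0.5424 -0.1942  0.1775] yaw 13.0 w 0.0407 F [-0.1  0.3 -0.3] q6 -0.83
```

View pics/p6.png

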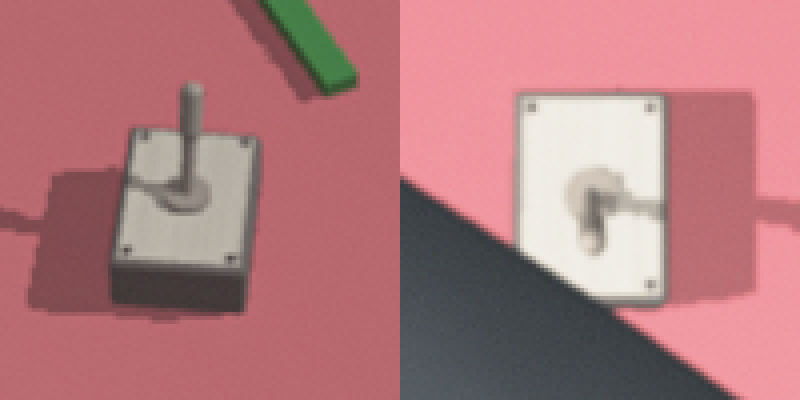

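```bash
cat > o.py <<'E'
from rig import robot; from h import *
o=robot.get_obs(); z=R.from_quat(o["tool_rot"]).apply([0,0,1]); y=np.radians(yaw(o)); 
print(round(o["time"],2),o["position"].round(4),"yaw",yaw(o).round(1),"w",round(o["grip_width"],4),"F",o["ft_force"].round(1),"tool z world xy deg",np.degrees(z[:2]).round(1))
E
python3 o.py
```

```text
7.7 [ 0.542  -0.1912  0.1773] yaw 13.0 w 0.0488 F [ 1.4 -0.3  0.5] tool z world xy deg [3.8 1.1]
```

Request:
{"fn": "carry_out", "kwargs": {"steps": [[[3.5, -2, 0], 0, 0], [[0, 0, 0], 0, 0], [[0, 0, 0], 0, 0]]}}

```text
time: 8.0
position: [0.5728, -0.2038, 0.1741]
tool_rot: [0.993, 0.115, 0.029, -0.011]
ft_force: [-0.1, 0.3, -0.6]
grip_width: 0.0725
```

```bash
python3 o.py
```

```text
8.0 [ 0.5728 -0.2038  0.1741] yaw 13.1 w 0.0725 F [-0.1  0.3 -0.6] tool z world xy deg [3.1 1.6]
```

Request:
{"fn": "carry_out", "kwargs": {"steps": [[[0.4, -1.1, -4], 0, 0], [[0, 0, -4], 0, 0], [[0, 0, -3], 0, 0], [[0, 0, 0], 0, 0]]}}

```text
time: 8.4
position: [0.5756, -0.2078, 0.0625]
tool_rot: [0.993, 0.118, 0.029, -0.012]
ft_force: [-1.1, 0.4, 0.1]
grip_width: 0.0869
```

```bash
python3 o.py
```

```text
8.4 [ 0.5756 -0.2078  0.0625] yaw 13.5 w 0.0869 F [-1.1  0.4  0.1] tool z world xy deg [3.1 1.7]
```

Request:
{"fn": "carry_out", "kwargs": {"steps": [[[0.1, -0.7, -2], 0, 0], [[0, -0.2, -1.2], 0, 0], [[0, 0, -0.2], 0, 0], [[0, 0, 0], 0, 0]]}}

```text
time: 8.8
position: [0.5768, -0.2131, 0.0309]
tool_rot: [0.992, 0.119, 0.029, -0.012]
ft_force: [-0.4, 1.1, 0.8]
grip_width: 0.0871
```

```bash
python3 o.py
```

```text
8.8 [ 0.5768 -0.2131  0.0309] yaw 13.7 w 0.0871 F [-0.4  1.1  0.8] tool z world xy deg [3.1 1.8]
```

Request:
{"fn": "carry_out", "kwargs": {"steps": [[[0, -0.1, -0.2], -1, 1], [[0, 0, 0], 0, 1], [[0, 0, 0], 0, 1], [[0, 0, 0], 0, 1], [[0, 0, 0], 0, 1], [[0, 0, 0], 0, 1], [[0, 0, 0], 0, 1], [[0, 0, 0], 0, 1], [[0, 0, 0], 0, 1], [[0, 0, 0], 0, 1]], "squeeze": 25}}

```text
time: 9.8
position: [0.5788, -0.2148, 0.0331]
tool_rot: [0.993, 0.11, 0.032, -0.01]
ft_force: [0.5, -0.5, 1.0]
grip_width: 0.0237
```

```bash
python3 o.py
```

```text
9.8 [ 0.5788 -0.2148  0.0331] yaw 12.6 w 0.0237 F [ 0.5 -0.5  1. ] tool z world xy deg [3.5 1.5]
```

Request:
{"fn": "carry_out", "kwargs": {"steps": [[[0, 0, 3], 0, 1], [[0, 0, 5], 0, 1], [[0, 0, 5], 0, 1], [[-0.7, 4.5, 3], 5.8, 1], [[-0.7, 4.5, 0], 5.8, 1], [[-0.7, 4.5, 0], 5.8, 1], [[-0.7, 4.5, 0], 5.8, 1], [[-0.7, 4.5, 0], 5.8, 1], [[-0.7, 4.5, 0], 5.8, 1], [[-0.7, 4.5, 0], 5.8, 1]]}}

```text
time: 10.8
position: [0.5292, 0.0993, 0.1962]
tool_rot: [0.89, 0.455, 0.029, -0.018]
ft_force: [0.4, 0.5, -0.5]
grip_width: 0.0234
```

Request:
{"fn": "carry_out", "kwargs": {"steps": [[[-0.7, 4.5, 0], 5.8, 1], [[-0.7, 4.5, 0], 5.8, 1], [[-0.7, 4.5, 0], 5.8, 1], [[-0.7, 4.0, 0], 5.8, 1], [[0, 0, 0], 0, 1], [[0, 0, 0], 0, 1]]}}

```text
time: 11.4
position: [0.496, 0.2869, 0.196]
tool_rot: [0.772, 0.635, 0.025, -0.024]
ft_force: [-1.2, -0.9, -0.9]
grip_width: 0.0234
```

```bash
python3 o.py
```

```text
11.4 [0.496  0.2869 0.196 ] yaw 78.8 w 0.0234 F [-1.2 -0.9 -0.9] tool z world xy deg [0.5 3.9]
```

Request:
{"fn": "carry_out", "kwargs": {"steps": [[[-0.6, 3.8, -3], 4, 1], [[0, 0.5, -3], 0, 1], [[0, 0, 0], 0, 1], [[0, 0, 0], 0, 1]]}}

```text
time: 11.8
position: [0.4927, 0.327, 0.1359]
tool_rot: [0.751, 0.659, 0.025, -0.023]
ft_force: [0.5, 0.2, -0.1]
grip_width: 0.0233
```

```bash
python3 o.py; python3 - <<'E'
from rig import cams
from h import *
w=cams.camera("wrist"); t=cams.camera("top")
a=w["pixels"].copy(); O=np.array([.485,.292]); th=np.radians(-7.3); M=np.array([[np.cos(th),-np.sin(th)],[np.sin(th),np.cos(th)]])
for x in(-.075,.075):
  for y in(-.075,.075):
    p=O+M@[x,y]; u=proj(w,[*p,.03])[0]; print(u.round()); cv2.circle(a,tuple(int(v) for v in u),4,(0,0,255),-1)
for x in(-.044,-.032,.032,.044):
  for y in(-.065,.065):
    u=proj(w,[*(O+M@[x,y]),.05])[0]; cv2.circle(a,tuple(int(v) for v in u),3,(255,0,0),-1)
cv2.imwrite("pics/p7.png",a[:,:,::-1])
E
```

```text
11.8 [0.4927 0.327  0.1359] yaw 82.5 w 0.0233 F [ 0.5  0.2 -0.1] tool z world xy deg [0.4 3.9]
[122. 125.]
[371. 124.]
[152. 349.]
[365. 341.]
```

View pics/p7.png

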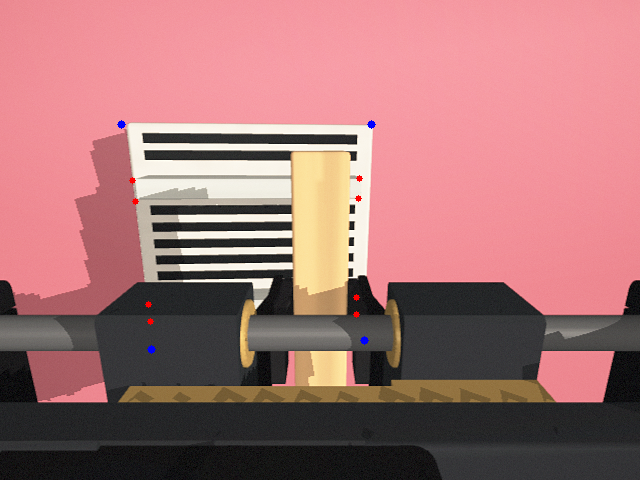

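```bash
python3 - <<'E'
from rig import cams
from h import *
w=cams.camera("wrist")
p=plane(w,[[292,152],[350,152]],.121)[:,:2]; print(p, p.mean(0)-.065*np.array([.9919,-.1271]))
E
python3 o.py
```

```text
[[0.42626229 0.325484  ]
 [0.42934911 0.34829197]] [0.3633322  0.34514949]
11.95 [0.4931 0.3271 0.1369] yaw 82.5 w 0.0237 F [-0.1 -1.1 -0.5] tool z world xy deg [0.5 4. ]
```

Request:
{"fn": "carry_out", "kwargs": {"steps": [[[-0.3, 0.3, -3], 0, 1], [[0, 0, -1.5], 0, 1], [[0, 0, 0], 0, 1], [[0, 0, 0], 0, 1]]}}

```text
time: 12.35
position: [0.4951, 0.3288, 0.0972]
tool_rot: [0.753, 0.657, 0.032, -0.021]
ft_force: [0.1, 0.3, 0.6]
grip_width: 0.0237
```

```bash
python3 o.py
```

```text
12.35 [0.4951 0.3288 0.0972] yaw 82.3 w 0.0237 F [0.1 0.3 0.6] tool z world xy deg [1.1 4.2]
```

Request:
{"fn": "carry_out", "kwargs": {"steps": [[[-0.5, 0.2, -0.8], 0, 1], [[0, 0, -0.6], 0, 1], [[0, 0, -0.2], 0, 1], [[0, 0, 0], 0, 1]]}}

```text
time: 12.75
position: [0.4916, 0.3312, 0.0834]
tool_rot: [0.753, 0.657, 0.034, -0.02]
ft_force: [0.4, -0.4, -0.0]
grip_width: 0.0237
```

```bash
python3 o.py
```

```text
12.75 [0.4916 0.3312 0.0834] yaw 82.3 w 0.0237 F [ 0.4 -0.4 -0. ] tool z world xy deg [1.5 4.3]
```

Request:
{"fn": "carry_out", "kwargs": {"steps": [[[-0.1, 0, -0.4], 0, 1], [[0, 0, -0.1], 0, 1], [[0, 0, 0], 0, 0.4], [[0, 0, 0], 0, 0.4], [[0, 0, 0], 0, 0.4], [[0, 0, 0], 0, 0.4], [[0, 0, 0], 0, 0.4]]}}

```text
time: 13.45
position: [0.4912, 0.3316, 0.0789]
tool_rot: [0.753, 0.657, 0.035, -0.02]
ft_force: [-0.1, -0.5, -0.9]
grip_width: 0.0504
```

```bash
python3 o.py
```

```text
13.45 [0.4912 0.3316 0.0789] yaw 82.3 w 0.0504 F [-0.1 -0.5 -0.9] tool z world xy deg [1.5 4.4]
```

Request:
{"fn": "carry_out", "kwargs": {"steps": [[[0, 0, 3], 0, 0.4], [[0, 0, 5], 0, 0.4], [[0, -2, 4], 0, 0.2], [[0, -4.5, 0], -6.5, 0], [[0, -4.5, 0], -6.5, 0], [[0, -4.5, 0], -6.5, 0], [[0, -4.5, 0], -6.5, 0], [[0, -4.5, 0], -6.5, 0], [[0, -4.5, 0], -6.5, 0], [[0, -4.5, 0], -6.5, 0]]}}

```text
time: 14.45
position: [0.4905, -0.0097, 0.2042]
tool_rot: [0.951, 0.305, 0.043, -0.002]
ft_force: [0.8, 0.3, -0.1]
grip_width: 0.0867
```

Request:
{"fn": "carry_out", "kwargs": {"steps": [[[0, -4.5, 0], -6.5, 0], [[0, -4.5, 0], -6.5, 0], [[0, -4.5, 0], -6.5, 0], [[0, -4.5, 0], -6.5, 0], [[0, -4, 0], -6, 0], [[0, -1, 0], 0, 0], [[0, 0, 0], 0, 0], [[0, 0, 0], 0, 0]]}}

```text
time: 15.25
position: [0.4885, -0.2549, 0.2047]
tool_rot: [0.999, 0.015, 0.044, 0.012]
ft_force: [0.1, -0.2, -0.3]
grip_width: 0.0873
```

```bash
python3 o.py; cat > b.py <<'E'
from rig import cams
from h import *
from o import o
t=cams.camera("top"); w=cams.camera("wrist")
for n,k in(("top",t),("wrist",w),("scene",cams.camera("scene"))):
  for b in battens(k):
    if b[0][0]>.35 and b[0][1]<.1 and b[3]>.018: print(n,b[0].round(4),round(b[1],1),b[2].round(3),b[3].round(3))
E
python3 b.py
```

```text
15.25 [ 0.4885 -0.2549  0.2047] yaw 1.8 w 0.0873 F [ 0.1 -0.2 -0.3] tool z world xy deg [ 5.  -1.3]
15.25 [ 0.4885 -0.2549  0.2047] yaw 1.8 w 0.0873 F [ 0.1 -0.2 -0.3] tool z world xy deg [ 5.  -1.3]
top [ 0.4978 -0.2226] 94.8 0.132 0.028
scene [ 0.596  -0.3576] 104.2 0.134 0.03
scene [ 0.498  -0.2263] 92.3 0.133 0.03
scene [ 0.5178 -0.3683] 98.3 0.133 0.031
scene [ 0.4418 -0.3873] 93.7 0.134 0.03
scene [ 0.408  -0.2464] 102.6 0.131 0.028
```

Request:
{"fn": "carry_out", "kwargs": {"steps": [[[0.9, 3, -4], 2, 0], [[0, 0, -4], 0, 0], [[0, 0, -3], 0, 0], [[0, 0, 0], 0, 0]]}}

```text
time: 15.8
position: [0.4998, -0.2195, 0.0964]
tool_rot: [0.998, 0.038, 0.047, 0.013]
ft_force: [-0.1, 0.2, 0.1]
grip_width: 0.0872
```

```bash
python3 o.py
```

```text
15.8 [ 0.4998 -0.2195  0.0964] yaw 4.4 w 0.0872 F [-0.1  0.2  0.1] tool z world xy deg [ 5.4 -1.2]
```

Request:
{"fn": "carry_out", "kwargs": {"steps": [[[-0.3, -0.5, -3], 0, 0], [[0, 0, -2.5], 0, 0], [[0, 0, -0.8], 0, 0], [[0, 0, -0.5], 0, 0], [[0, 0, -0.5], 0, 0], [[0, 0, -0.5], 0, 0], [[0, 0, -0.5], 0, 0]]}}

```text
time: 16.5
position: [0.5006, -0.2227, 0.0308]
tool_rot: [0.998, 0.045, 0.051, 0.016]
ft_force: [-6.9, 1.0, 30.4]
grip_width: 0.0871
```

```bash
python3 o.py
```

```text
16.5 [ 0.5006 -0.2227  0.0308] yaw 5.3 w 0.0871 F [-6.9  1.  30.4] tool z world xy deg [ 5.9 -1.6]
```

Request:
{"fn": "carry_out", "kwargs": {"steps": [[[0, -0.2, 0.4], -1, 0.5], [[0, 0, 0], 0, 0.5], [[0, 0, 0], 0, 0.5], [[0, 0, 0], 0, 0.5], [[0, 0, 0], 0, 0.5], [[0, 0, 0], 0, 0.5]]}}

```text
time: 17.1
position: [0.5036, -0.2259, 0.0411]
tool_rot: [0.998, 0.037, 0.055, 0.02]
ft_force: [0.5, 0.5, -0.5]
grip_width: 0.048
```

```bash
python3 o.py
```

```text
17.1 [ 0.5036 -0.2259  0.0411] yaw 4.4 w 0.048 F [ 0.5  0.5 -0.5] tool z world xy deg [ 6.3 -2. ]
```

Request:
{"fn": "carry_out", "kwargs": {"steps": [[[-0.7, 0, -0.4], 0, 0.5], [[0, 0, -0.5], 0, 0.5], [[0, 0, -0.3], 0, 0.5], [[0, 0, 0], 0, 1], [[0, 0, 0], 0, 1], [[0, 0, 0], 0, 1], [[0, 0, 0], 0, 1], [[0, 0, 0], 0, 1]]}}

```text
time: 17.9
position: [0.4944, -0.2257, 0.0287]
tool_rot: [0.998, 0.037, 0.053, 0.019]
ft_force: [-0.6, -0.1, 4.8]
grip_width: 0.0243
```

```bash
python3 o.py
```

```text
17.9 [ 0.4944 -0.2257  0.0287] yaw 4.4 w 0.0243 F [-0.6 -0.1  4.8] tool z world xy deg [ 6.2 -1.9]
```

Request:
{"fn": "carry_out", "kwargs": {"steps": [[[0, 0, 3], 0, 1], [[0, 0, 5], 0, 1], [[0, 0, 5], 0, 1], [[-0.1, 4.5, 3], 7, 1], [[-0.1, 4.5, 0], 7, 1], [[-0.1, 4.5, 0], 7, 1], [[-0.1, 4.5, 0], 7, 1], [[-0.1, 4.5, 0], 7, 1], [[-0.1, 4.5, 0], 7, 1], [[-0.1, 4.5, 0], 7, 1]]}}

```text
time: 18.9
position: [0.4892, 0.0898, 0.1893]
tool_rot: [0.888, 0.457, 0.059, -0.004]
ft_force: [0.9, -0.0, -0.9]
grip_width: 0.0242
```

Request:
{"fn": "carry_out", "kwargs": {"steps": [[[-0.1, 4.5, 0], 7, 1], [[-0.1, 4.5, 0], 7, 1], [[-0.1, 4.3, -2], 7, 1], [[0, 3, -4], 7, 1], [[0, 0, 0], 0, 1], [[0, 0, 0], 0, 1]]}}

```text
time: 19.5
position: [0.4847, 0.2651, 0.1251]
tool_rot: [0.741, 0.669, 0.057, -0.019]
ft_force: [0.3, 0.8, 0.8]
grip_width: 0.0242
```

```bash
python3 o.py
```

```text
19.5 [0.4847 0.2651 0.1251] yaw 84.3 w 0.0242 F [0.3 0.8 0.8] tool z world xy deg [3.4 6. ]
```

Request:
{"fn": "carry_out", "kwargs": {"steps": [[[-0.6, -1.2, -1.5], -1.5, 1], [[0, 0, -1.5], 0, 1], [[0, 0, -0.7], 0, 1], [[0, 0, 0], 0, 1]]}}

```text
time: 19.9
position: [0.4812, 0.2498, 0.0914]
tool_rot: [0.753, 0.656, 0.06, -0.016]
ft_force: [0.7, -0.2, -0.6]
grip_width: 0.0243
```

```bash
python3 o.py; python3 - <<'E'
from rig import cams
from h import *
w=cams.camera("wrist"); cv2.imwrite("pics/p8.png",w["pixels"][:,:,::-1])
E
```

```text
19.9 [0.4812 0.2498 0.0914] yaw 82.3 w 0.0243 F [ 0.7 -0.2 -0.6] tool z world xy deg [4.  5.9]
```

View pics/p8.png

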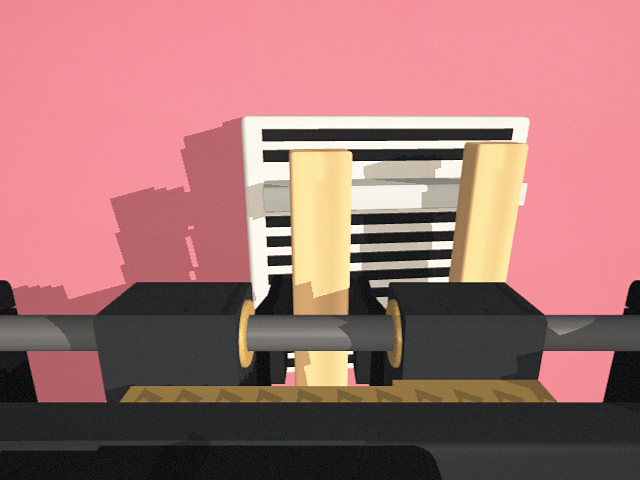

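```bash
cat >> h.py <<'E'
O=np.array([.485,.2925]); _t=np.radians(-7.3); M=np.array([[np.cos(_t),-np.sin(_t)],[np.sin(_t),np.cos(_t)]])
def pl(w): return (np.atleast_2d(w)[:,:2]-O)@M   # world -> plinth xy
E
python3 - <<'E'
from rig import cams
from h import *
w=cams.camera("wrist"); s=cams.camera("scene"); t=cams.camera("top")
print("batten end",pl(plane(w,[[468,143],[527,143]],.064)).round(4))
print("rail end",pl(plane(w,[[263,182],[263,211],[525,183],[525,205]],.05)).round(4))
print("plinth",pl(plane(w,[[244,118],[529,118]],.03)).round(4))
print("held",pl(plane(w,[[290,151],[350,151]],.079)).round(4))
for n,k in(("t",t),("s",s)):
  for b in battens(k,.064):
    if b[0][1]>.1: print(n,pl(b[0]).round(4),b[1]+7.3,b[2],b[3])
E
```

```text
batten end [[-0.0642  0.0255]
 [-0.0638  0.0529]]
rail end [[-0.0472 -0.0638]
 [-0.0335 -0.0646]
 [-0.0431  0.0647]
 [-0.0318  0.0666]]
plinth [[-0.0748 -0.0719]
 [-0.0733  0.0747]]
held [[-0.0638 -0.0521]
 [-0.0634 -0.0292]]
s [[0.0015 0.0394]] 180.3254919238148 0.13189920909761008 0.026410754730711458
s [[-0.0038 -0.0409]] 180.4137504465093 0.11303724708473034 0.025223906159247137
```

Request:
{"fn": "carry_out", "kwargs": {"steps": [[[-0.1, 0.3, -0.7], 0, 1], [[0, 0, -0.5], 0, 1], [[0, 0, -0.3], 0, 1], [[0, 0, 0], 0, 1]]}}

```text
time: 20.5
position: [0.4817, 0.2544, 0.0773]
tool_rot: [0.752, 0.656, 0.062, -0.015]
ft_force: [0.0, 0.2, -1.1]
grip_width: 0.024
```

```bash
python3 o.py
```

```text
20.5 [0.4817 0.2544 0.0773] yaw 82.4 w 0.024 F [ 0.   0.2 -1.1] tool z world xy deg [4.2 6. ]
```

Request:
{"fn": "carry_out", "kwargs": {"steps": [[[-0.1, -0.1, -0.3], 0, 1], [[0, 0, 0], 0, 0.4], [[0, 0, 0], 0, 0.4], [[0, 0, 0], 0, 0.4], [[0, 0, 0], 0, 0.4], [[0, 0, 0.5], 0, 0.4], [[0, 0, 2], 0, 0.4], [[0, 0, 4], 0, 0.8], [[0, 0, 3], 0, 1], [[0, 0, 0], 0, 1]]}}

```text
time: 21.5
position: [0.48, 0.2532, 0.1719]
tool_rot: [0.752, 0.656, 0.061, -0.016]
ft_force: [-0.0, -0.0, 0.1]
grip_width: 0.0357
```

```bash
python3 o.py
```

```text
21.5 [0.48   0.2532 0.1719] yaw 82.4 w 0.0357 F [-0.  -0.   0.1] tool z world xy deg [4.1 6. ]
```

Request:
{"fn": "carry_out", "kwargs": {"steps": [[[-0.3, -4, 0], 0, 1], [[-0.5, -4.2, 0], 0, 1], [[0, -0.5, -4], 0, 1], [[0, 0, -4.5], 0, 1], [[0, 0, -3.5], 0, 1], [[0, 0, -0.5], 0, 1], [[0, 0, 0], 0, 1]]}}

```text
time: 22.2
position: [0.4735, 0.1631, 0.0454]
tool_rot: [0.752, 0.656, 0.065, -0.012]
ft_force: [-0.4, 0.0, 1.1]
grip_width: 0.0006
```

```bash
python3 o.py
```

```text
22.2 [0.4735 0.1631 0.0454] yaw 82.5 w 0.0006 F [-0.4  0.   1.1] tool z world xy deg [4.7 6. ]
```

Request:
{"fn": "carry_out", "kwargs": {"steps": [[[0, 0.8, -0.8], 0, 1], [[0, 0.8, 0], 0, 1], [[0, 0.8, 0], 0, 1], [[0, 0.8, 0], 0, 1], [[0, 0.8, 0], 0, 1]]}}

```text
time: 22.7
position: [0.4762, 0.2071, 0.0415]
tool_rot: [0.751, 0.657, 0.069, -0.01]
ft_force: [-0.9, -24.5, -0.9]
grip_width: -0.0001
```

```bash
python3 o.py
```

```text
22.7 [0.4762 0.2071 0.0415] yaw 82.6 w -0.0001 F [ -0.9 -24.5  -0.9] tool z world xy deg [5.2 6. ]
```

Request:
{"fn": "carry_out", "kwargs": {"steps": [[[0, -1, 0], 0, 0.5], [[0, 0, 5], 0, 0.5], [[0, 0, 5], 0, 0.5], [[0, 0, 5], 0, 0.5], [[0, 0, 5], 0, 0.5], [[0, -1, 0], 0, 0.5]]}}

```text
time: 23.3
position: [0.4729, 0.1885, 0.2429]
tool_rot: [0.75, 0.658, 0.065, -0.013]
ft_force: [-0.2, 0.1, -0.2]
grip_width: 0.0393
```

```bash
python3 o.py
```

```text
23.3 [0.4729 0.1885 0.2429] yaw 82.7 w 0.0393 F [-0.2  0.1 -0.2] tool z world xy deg [4.6 6. ]
```

Request:
{"fn": "carry_out", "kwargs": {"steps": [[[5, -1, 0], -8, 0.5], [[5, -1, 0], -8, 0.5], [[5, -1, 0], -8, 0.5], [[0, -1, 0], -8, 0.5]]}}

```text
time: 23.7
position: [0.6161, 0.1471, 0.2427]
tool_rot: [0.907, 0.417, 0.066, 0.004]
ft_force: [-0.1, 0.2, 0.2]
grip_width: 0.0433
```

```bash
python3 o.py
```

```text
23.7 [0.6161 0.1471 0.2427] yaw 49.6 w 0.0433 F [-0.1  0.2  0.2] tool z world xy deg [7.  2.7]
```

Request:
{"fn": "carry_out", "kwargs": {"steps": [[[-4.3, 2.6, 0], 4, 1], [[-4.3, 2.6, 0], 4, 1], [[-4.3, 2.6, 0], 4, 1], [[-4.3, 2.6, 0], 0, 1], [[-4.3, 2.6, 0], 0, 1], [[-3, 2, 0], 0, 1], [[0, 0, -5], 0, 1], [[0, 0, -5], 0, 1], [[0, 0, -4], 0, 1], [[0, 0, -1], 0, 1]]}}

```text
time: 24.7
position: [0.3644, 0.2937, 0.0866]
tool_rot: [0.858, 0.509, 0.068, -0.004]
ft_force: [-0.4, 0.4, 0.6]
grip_width: 0.0006
```

```bash
python3 o.py
```

```text
24.7 [0.3644 0.2937 0.0866] yaw 61.6 w 0.0006 F [-0.4  0.4  0.6] tool z world xy deg [6.5 4.3]
```

Request:
{"fn": "carry_out", "kwargs": {"steps": [[[0, 0, -2.5], 0, 1], [[0, 0, -1.5], 0, 1], [[1, 0, 0], 0, 1], [[1, 0, 0], 0, 1], [[0.8, 0, 0], 0, 1], [[0.8, 0, 0], 0, 1], [[0.8, 0, 0], 0, 1], [[0.8, 0, 0], 0, 1]]}}

```text
time: 25.5
position: [0.3954, 0.2899, 0.0423]
tool_rot: [0.86, 0.509, 0.043, -0.012]
ft_force: [-17.1, 14.7, 7.5]
grip_width: 0.0001
```

```bash
python3 o.py
```

```text
25.5 [0.3954 0.2899 0.0423] yaw 61.3 w 0.0001 F [-17.1  14.7   7.5] tool z world xy deg [3.6 3.7]
```

Request:
{"fn": "carry_out", "kwargs": {"steps": [[[0.8, 0.3, 0], 0, 1], [[0.8, 0.3, 0], 0, 1], [[0.8, 0.3, 0], 0, 1], [[0.8, 0.3, 0], 0, 1], [[0.8, 0.3, 0], 0, 1]]}}

```text
time: 26.0
position: [0.3968, 0.293, 0.0427]
tool_rot: [0.859, 0.511, -0.0, -0.021]
ft_force: [-10.2, -4.5, 5.6]
grip_width: 0.0003
```

```bash
python3 o.py
```

```text
26.0 [0.3968 0.293  0.0427] yaw 61.5 w 0.0003 F [-10.2  -4.5   5.6] tool z world xy deg [-1.3  2. ]
```

Request:
{"fn": "carry_out", "kwargs": {"steps": [[[-1.5, 0, 0], 0, 0.4], [[0, 0, 5], 0, 0.4], [[0, 0, 5], 0, 0.4], [[0.3, -2, 5], 0, 0.4], [[0.3, -4.5, 0], -4, 0.4], [[0.3, -4.5, 0], -4, 0.4], [[0.3, -4.5, 0], -4, 0.4], [[0.3, -4.5, 0], -4, 0.4], [[0.3, -4.5, 0], -4, 0.4], [[0.3, -4.5, 0], -4, 0.4]]}}

```text
time: 27.0
position: [0.4102, -0.0036, 0.202]
tool_rot: [0.948, 0.319, 0.015, -0.014]
ft_force: [0.6, 0.8, -0.0]
grip_width: 0.0519
```

Request:
{"fn": "carry_out", "kwargs": {"steps": [[[0.3, -4.5, 0], -4, 0.4], [[0.3, -4.5, 0], -4, 0.4], [[0.3, -4.5, 0], -4, 0.4], [[0.3, -4.5, 0], -4, 0.4], [[0, -4, 0], -4, 0.4], [[0, -1, 0], -4, 0.4], [[0, 0, 0], 0, 0.4]]}}

```text
time: 27.7
position: [0.4255, -0.2573, 0.2124]
tool_rot: [0.995, 0.1, 0.026, 0.002]
ft_force: [-0.1, 0.5, -0.8]
grip_width: 0.0524
```

```bash
python3 b.py
```

```text
27.7 [ 0.4255 -0.2573  0.2124] yaw 11.5 w 0.0524 F [-0.1  0.5 -0.8] tool z world xy deg [3.  0.1]
top [ 0.4068 -0.2382] 102.9 0.124 0.027
top [ 0.5953 -0.3537] 105.7 0.136 0.027
wrist [ 0.5877 -0.3373] 110.6 0.099 0.028
scene [ 0.5967 -0.3574] 104.9 0.134 0.03
scene [ 0.5178 -0.3683] 98.3 0.133 0.031
scene [ 0.4417 -0.3873] 93.7 0.134 0.03
scene [ 0.408  -0.2463] 100.8 0.132 0.03
```

Request:
{"fn": "carry_out", "kwargs": {"steps": [[[-1.7, 1, -4], 0.7, 0.35], [[0, 0, -4.5], 0, 0.35], [[0, 0, -4.5], 0, 0.35], [[0, 0, -2], 0, 0.35], [[0, 0, 0], 0, 0.35]]}}

```text
time: 28.35
position: [0.4096, -0.238, 0.062]
tool_rot: [0.993, 0.115, 0.028, 0.003]
ft_force: [0.2, 0.2, 0.7]
grip_width: 0.0565
```

```bash
python3 o.py
```

```text
28.35 [ 0.4096 -0.238   0.062 ] yaw 13.3 w 0.0565 F [0.2 0.2 0.7] tool z world xy deg [3.2 0. ]
```

Request:
{"fn": "carry_out", "kwargs": {"steps": [[[-0.2, -0.7, -1.5], -0.7, 0.35], [[0, 0, -1.5], 0, 0.35], [[0, 0, -0.4], 0, 0.35], [[0, 0, 0], 0, 1], [[0, 0, 0], 0, 1], [[0, 0, 0], 0, 1], [[0, 0, 0], 0, 1], [[0, 0, 0], 0, 1]]}}

```text
time: 29.15
position: [0.411, -0.2424, 0.0343]
tool_rot: [0.993, 0.115, 0.031, 0.006]
ft_force: [0.2, 0.8, -0.4]
grip_width: 0.0246
```

```bash
python3 o.py
```

```text
29.15 [ 0.411  -0.2424  0.0343] yaw 13.2 w 0.0246 F [ 0.2  0.8 -0.4] tool z world xy deg [ 3.6 -0.3]
```

Request:
{"fn": "carry_out", "kwargs": {"steps": [[[0, 0, 0], 0, 0.6], [[0, 0, 0], 0, 0.6], [[0, -0.3, -0.6], 0, 0.6], [[0, 0, -0.1], 0, 0.6], [[0, 0, 0], 0, 1], [[0, 0, 0], 0, 1], [[0, 0, 0], 0, 1], [[0, 0, 0], 0, 1]], "squeeze": 30}}

```text
time: 29.95
position: [0.4102, -0.2461, 0.0275]
tool_rot: [0.993, 0.115, 0.03, 0.006]
ft_force: [0.0, -0.0, 2.2]
grip_width: 0.0236
```

```bash
python3 o.py
```

```text
29.95 [ 0.4102 -0.2461  0.0275] yaw 13.2 w 0.0236 F [ 0.  -0.   2.2] tool z world xy deg [ 3.5 -0.3]
```

Request:
{"fn": "carry_out", "kwargs": {"steps": [[[0, 0, 3], 0, 1], [[0, 0, 5], 0, 1], [[0, 0, 5], 0, 1], [[0.3, 4.5, 3], -1.7, 1], [[0.3, 4.5, 0], -1.7, 1], [[0.3, 4.5, 0], -1.7, 1], [[0.3, 4.5, 0], -1.7, 1], [[0.3, 4.5, 0], -1.7, 1], [[0.3, 4.5, 0], -1.7, 1], [[0.3, 4.5, 0], -1.7, 1]]}}

```text
time: 30.95
position: [0.4338, 0.0679, 0.1894]
tool_rot: [0.999, -0.001, 0.034, 0.011]
ft_force: [1.4, 0.5, -0.2]
grip_width: 0.0237
```

Request:
{"fn": "carry_out", "kwargs": {"steps": [[[0.3, 4.5, 0], -1.7, 1], [[0.3, 4.5, 0], -1.7, 1], [[0.3, 4.5, 0], -1.7, 1], [[0.3, 4.5, 0], -1.7, 1], [[0.3, 3.5, -2], -1.7, 1], [[0, 0, -2], 0, 1], [[0, 0, 0], 0, 1]]}}

```text
time: 31.65
position: [0.4473, 0.3001, 0.1467]
tool_rot: [0.997, -0.073, 0.035, 0.012]
ft_force: [-0.2, 0.1, -0.3]
grip_width: 0.0236
```

```bash
python3 o.py
```

```text
31.65 [0.4473 0.3001 0.1467] yaw -8.4 w 0.0236 F [-0.2  0.1 -0.3] tool z world xy deg [ 3.9 -1.7]
```

Request:
{"fn": "carry_out", "kwargs": {"steps": [[[-0.1, -0.3, -2.5], 1, 1], [[0, 0, -2], 0, 1], [[0, 0, 0], 0, 1], [[0, 0, 0], 0, 1]]}}

```text
time: 32.05
position: [0.4468, 0.2966, 0.1019]
tool_rot: [0.997, -0.064, 0.035, 0.012]
ft_force: [0.5, 0.3, -0.9]
grip_width: 0.0237
```

```bash
python3 o.py; python3 - <<'E'
from rig import cams
from h import *
w=cams.camera("wrist"); cv2.imwrite("pics/p9.png",w["pixels"][:,:,::-1])
E
```

```text
32.05 [0.4468 0.2966 0.1019] yaw -7.4 w 0.0237 F [ 0.5  0.3 -0.9] tool z world xy deg [ 3.9 -1.6]
```

View pics/p9.png

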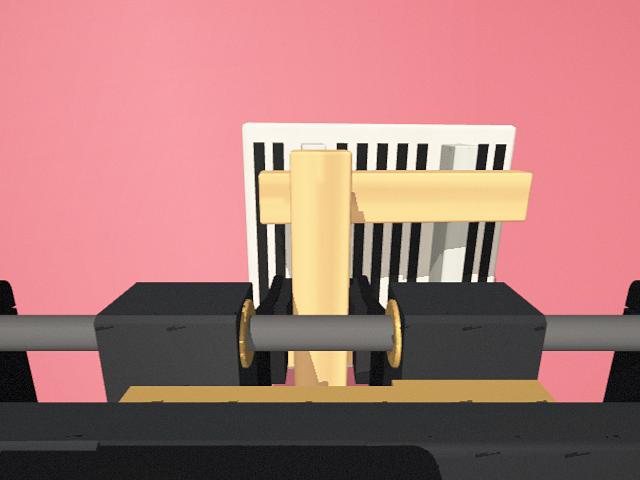

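Request:
{"fn": "carry_out", "kwargs": {"steps": [[[0, 0, -0.8], 0, 1], [[0, 0, -0.5], 0, 1], [[0, 0, -0.1], 0, 1], [[0, 0, 0], 0, 1]]}}

```text
time: 32.5
position: [0.4489, 0.2966, 0.0901]
tool_rot: [0.997, -0.065, 0.038, 0.01]
ft_force: [0.2, -0.1, -0.6]
grip_width: 0.0238
```

```bash
python3 o.py; python3 - <<'E'
from rig import cams
from h import *
w=cams.camera("wrist")
print(pl(plane(w,[[292,151],[350,151]],.08)).round(4), "L1:",pl(plane(w,[[260,172],[531,172],[262,222],[526,220]],.064)).round(4))
E
```

```text
32.5 [0.4489 0.2966 0.0901] yaw -7.4 w 0.0238 F [ 0.2 -0.1 -0.6] tool z world xy deg [ 4.3 -1.5]
[[-0.0465  0.0652]
 [-0.0245  0.065 ]] L1: [[-0.0601  0.0557]
 [ 0.0594  0.0542]
 [-0.0602  0.0341]
 [ 0.0605  0.0323]]
```

Request:
{"fn": "carry_out", "kwargs": {"steps": [[[-0.2, 0, -0.3], 0, 1], [[0, 0, 0], 0, 0.45], [[0, 0, 0], 0, 0.45], [[0, 0, 0], 0, 0.45], [[0, 0, 0], 0, 0.45], [[0, 0, 0.5], 0, 0.45], [[0, 0, 2], 0, 0.45], [[0, 0, 4], 0, 0.45], [[0, -2, 4.5], 0, 0.45], [[0.6, -4.5, 0], 2, 0.35]]}}

```text
time: 33.55
position: [0.4526, 0.2339, 0.2007]
tool_rot: [0.998, -0.044, 0.039, 0.01]
ft_force: [1.2, -0.3, -0.5]
grip_width: 0.0508
```

```bash
python3 o.py
```

```text
33.55 [0.4526 0.2339 0.2007] yaw -5.0 w 0.0508 F [ 1.2 -0.3 -0.5] tool z world xy deg [ 4.4 -1.3]
```

Request:
{"fn": "carry_out", "kwargs": {"steps": [[[0.5, -4.5, 0], 1.1, 0.35], [[0.5, -4.5, 0], 1.1, 0.35], [[0.5, -4.5, 0], 1.1, 0.35], [[0.5, -4.5, 0], 1.1, 0.35], [[0.5, -4.5, 0], 1.1, 0.35], [[0.5, -4.5, 0], 1.1, 0.35], [[0.5, -4.5, 0], 1.1, 0.35], [[0.5, -4.5, 0], 1.1, 0.35], [[0.5, -4.5, 0], 1.1, 0.35], [[0.5, -4.5, 0], 1.1, 0.35]]}}

```text
time: 34.55
position: [0.5026, -0.2319, 0.208]
tool_rot: [0.997, 0.059, 0.046, 0.005]
ft_force: [0.7, 0.4, 0.1]
grip_width: 0.0566
```

Request:
{"fn": "carry_out", "kwargs": {"steps": [[[0.5, -4.5, 0], 1.1, 0.35], [[0.5, -4, 0], 1.1, 0.35], [[0, -2, 0], 1.1, 0.35], [[0, 0, 0], 0, 0.35], [[0, 0, 0], 0, 0.35]]}}

```text
time: 35.05
position: [0.5119, -0.3488, 0.2093]
tool_rot: [0.995, 0.084, 0.048, 0.006]
ft_force: [0.1, -0.3, -0.1]
grip_width: 0.0566
```

```bash
python3 b.py; python3 - <<'E'
from rig import cams
from h import *
for n in("top","scene"):
  for z in(.064,.078):
    for b in battens(cams.camera(n),z):
      if b[0][1]>.15: print(n,z,pl(b[0]).round(4),round(b[1]+7.3,1),b[2].round(3),b[3].round(3))
E
```

```text
35.05 [ 0.5119 -0.3488  0.2093] yaw 9.7 w 0.0566 F [ 0.1 -0.3 -0.1] tool z world xy deg [ 5.5 -0.2]
top [ 0.5169 -0.3646] 100.6 0.108 0.027
top [ 0.5943 -0.3505] 105.7 0.129 0.027
scene [ 0.5969 -0.3572] 103.8 0.134 0.033
scene [ 0.5178 -0.3683] 98.3 0.133 0.031
scene [ 0.4417 -0.3873] 93.7 0.134 0.03
scene 0.064 [[0.021  0.0392]] 180.3 0.093 0.026
scene 0.064 [[ 0.0228 -0.0381]] 180.0 0.1 0.025
scene 0.064 [[-0.0498 -0.0002]] 89.9 0.132 0.028
scene 0.078 [[0.0339 0.0381]] 180.3 0.092 0.026
scene 0.078 [[ 0.0357 -0.0385]] 180.3 0.099 0.025
scene 0.078 [[-0.0359 -0.001 ]] 89.9 0.13 0.027
```

Request:
{"fn": "carry_out", "kwargs": {"steps": [[[0.4, -1.8, -4], 0, 0.35], [[0, -0.2, -4.5], 0, 0.35], [[0, 0, -4.5], 0, 0.35], [[0, 0, -2], 0, 0.35], [[0, 0, 0], 0, 0.35]]}}

```text
time: 35.9
position: [0.5199, -0.367, 0.0591]
tool_rot: [0.995, 0.088, 0.051, 0.01]
ft_force: [-0.2, -0.1, 0.0]
grip_width: 0.0569
```

```bash
python3 o.py
```

```text
35.9 [ 0.5199 -0.367   0.0591] yaw 10.2 w 0.0569 F [-0.2 -0.1  0. ] tool z world xy deg [ 5.9 -0.6]
```

Request:
{"fn": "carry_out", "kwargs": {"steps": [[[-0.4, 0, -1.5], -0.7, 0.55], [[0, 0, -0.8], 0, 0.55], [[0, 0, 0], 0, 0.55], [[0, 0, -0.8], 0, 0.55], [[0, 0, -0.3], 0, 0.55], [[0, 0, 0], 0, 1], [[0, 0, 0], 0, 1], [[0, 0, 0], 0, 1], [[0, 0, 0], 0, 1], [[0, 0, 0], 0, 1]]}}

```text
time: 36.9
position: [0.5203, -0.3689, 0.0307]
tool_rot: [0.995, 0.084, 0.055, 0.015]
ft_force: [-0.3, -0.4, -0.4]
grip_width: 0.0241
```

```bash
python3 o.py
```

```text
36.9 [ 0.5203 -0.3689  0.0307] yaw 9.7 w 0.0241 F [-0.3 -0.4 -0.4] tool z world xy deg [ 6.4 -1.1]
```

Request:
{"fn": "carry_out", "kwargs": {"steps": [[[0, 0, 3], 0, 1], [[0, 0, 5], 0, 1], [[0, 0, 5], 0, 1], [[0, 4.5, 3], -1.2, 1], [[0, 4.5, 0], -1.2, 1], [[0, 4.5, 0], -1.2, 1], [[0, 4.5, 0], -1.2, 1], [[0, 4.5, 0], -1.2, 1], [[0, 4.5, 0], -1.2, 1], [[0, 4.5, 0], -1.2, 1]]}}

```text
time: 37.9
position: [0.5203, -0.0557, 0.1955]
tool_rot: [0.998, 0.001, 0.059, 0.022]
ft_force: [0.5, 0.9, -0.6]
grip_width: 0.0237
```

Request:
{"fn": "carry_out", "kwargs": {"steps": [[[0, 4.5, 0], -1.2, 1], [[0, 4.5, 0], -1.2, 1], [[0, 4.5, 0], -1.2, 1], [[0, 4.5, 0], -1.2, 1], [[0, 4.5, 0], -1.2, 1], [[0, 4.5, 0], -1.2, 1], [[0, 4, -2], -1.2, 1], [[0, 0.5, -2], 0, 1], [[0, 0, 0], 0, 1], [[0, 0, 0], 0, 1]]}}

```text
time: 38.9
position: [0.518, 0.2798, 0.1571]
tool_rot: [0.995, -0.072, 0.061, 0.024]
ft_force: [0.4, -0.1, 0.2]
grip_width: 0.0236
```

```bash
python3 o.py
```

```text
38.9 [0.518  0.2798 0.1571] yaw -8.1 w 0.0236 F [ 0.4 -0.1  0.2] tool z world xy deg [ 6.8 -3.3]
```

Request:
{"fn": "carry_out", "kwargs": {"steps": [[[0.2, 0.7, -2.5], 0.8, 1], [[0, 0, -2], 0, 1], [[0, 0, -1], 0, 1], [[0, 0, 0], 0, 1]]}}

```text
time: 39.3
position: [0.5231, 0.2837, 0.1051]
tool_rot: [0.995, -0.068, 0.064, 0.023]
ft_force: [0.1, 1.0, -0.4]
grip_width: 0.0236
```

```bash
python3 o.py; python3 - <<'E'
from rig import cams
from h import *
for b in battens(cams.camera("scene"),.085):
      if b[0][1]>.15: print(pl(b[0]).round(4),round(b[1]+7.3,1),b[2].round(3),b[3].round(3))
E
```

```text
39.3 [0.5231 0.2837 0.1051] yaw -7.6 w 0.0236 F [ 0.1  1.  -0.4] tool z world xy deg [ 7.1 -3.1]
```

Request:
{"fn": "carry_out", "kwargs": {"steps": [[[-0.3, 0.2, -0.7], 0, 1], [[-0.1, 0, -0.5], 0, 1], [[-0.1, 0, -0.3], 0, 1], [[0, 0, 0], 0, 1]]}}

```text
time: 39.75
position: [0.5201, 0.2855, 0.093]
tool_rot: [0.995, -0.068, 0.067, 0.022]
ft_force: [-0.4, 0.0, -0.1]
grip_width: 0.0234
```

```bash
python3 o.py
```

```text
39.75 [0.5201 0.2855 0.093 ] yaw -7.7 w 0.0234 F [-0.4  0.  -0.1] tool z world xy deg [ 7.5 -3. ]
```

Request:
{"fn": "carry_out", "kwargs": {"steps": [[[0, 0, -0.3], 0, 1], [[0, 0, 0], 0, 0.45], [[0, 0, 0], 0, 0.45], [[0, 0, 0], 0, 0.45], [[0, 0, 0], 0, 0.45], [[0, 0, 0.5], 0, 0.45], [[0, 0, 2], 0, 0.45], [[0, 0, 4], 0, 0.45], [[0, -2, 4.5], 0, 0.45], [[0.5, -4.5, 0], 1.5, 0.35]]}}

```text
time: 40.75
position: [0.5254, 0.2235, 0.2036]
tool_rot: [0.996, -0.051, 0.069, 0.021]
ft_force: [2.1, -0.4, 0.3]
grip_width: 0.0509
```

Request:
{"fn": "carry_out", "kwargs": {"steps": [[[0.5, -4.5, 0], 1.5, 0.35], [[0.5, -4.5, 0], 1.5, 0.35], [[0.5, -4.5, 0], 1.5, 0.35], [[0.5, -4.5, 0], 1.5, 0.35], [[0.5, -4.5, 0], 1.5, 0.35], [[0.5, -4.5, 0], 1.5, 0.35], [[0.5, -4.5, 0], 1.5, 0.35], [[0.5, -4.5, 0], 1.5, 0.35], [[0.5, -4.5, 0], 1.5, 0.35], [[0.5, -4.5, 0], 1.5, 0.35]]}}

```text
time: 41.75
position: [0.576, -0.2422, 0.2119]
tool_rot: [0.993, 0.088, 0.078, 0.011]
ft_force: [0.4, -0.0, 0.6]
grip_width: 0.0565
```

Request:
{"fn": "carry_out", "kwargs": {"steps": [[[0.5, -4.5, 0], 1.5, 0.35], [[0.5, -4, 0], 1.5, 0.35], [[0.4, -2, 0], 1.5, 0.35], [[0, 0, 0], 0, 0.35], [[0, 0, 0], 0, 0.35]]}}

```text
time: 42.25
position: [0.5891, -0.3598, 0.2131]
tool_rot: [0.989, 0.124, 0.079, 0.01]
ft_force: [-1.1, 0.7, -0.9]
grip_width: 0.0564
```

```bash
python3 b.py; python3 - <<'E'
from rig import cams
from h import *
for b in battens(cams.camera("scene"),.078):
      if b[0][1]>.15: print(pl(b[0]).round(4),round(b[1]+7.3,1),b[2].round(3),b[3].round(3))
E
```

```text
42.25 [ 0.5891 -0.3598  0.2131] yaw 14.4 w 0.0564 F [-1.1  0.7 -0.9] tool z world xy deg [9.1 0. ]
top [ 0.5984 -0.3649] 105.3 0.112 0.027
wrist [ 0.4536 -0.3813] 104.2 0.131 0.022
scene [ 0.5969 -0.3574] 105.1 0.134 0.03
scene [ 0.4407 -0.3776] 93.0 0.115 0.029
[[-0.0359 -0.001 ]] 89.9 0.13 0.027
```

```bash
python3 - <<'E'
from rig import cams
from h import *
s=cams.camera("scene"); w=cams.camera("wrist")
a=cv2.resize(s["pixels"][180:300,360:480],(400,400),interpolation=3)
b=cv2.resize(s["pixels"][180:300,100:220],(400,400),interpolation=3)
cv2.imwrite("pics/p10.png",np.hstack([a,b])[:,:,::-1])
E
```

```text
(no output)
```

View pics/p10.png

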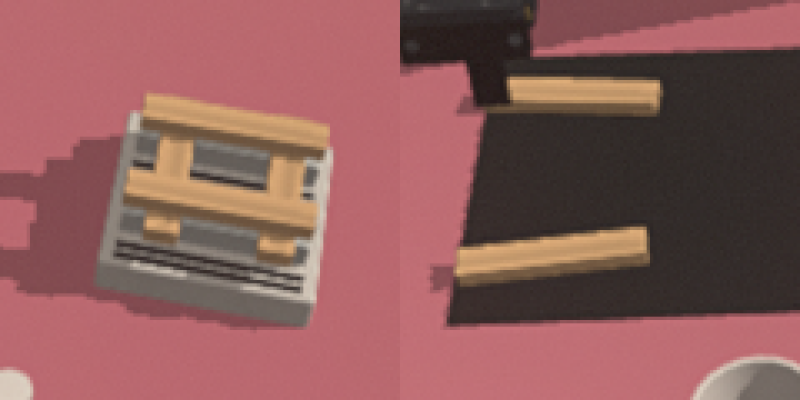

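Request:
{"fn": "carry_out", "kwargs": {"steps": [[[0.3, 0.4, -4.5], 0.5, 0.5], [[-0.2, 0, -4.5], 0, 0.5], [[-0.2, 0, -4.5], 0, 0.5], [[0, 0, -2], 0, 0.5], [[0, 0, 0], 0, 0.5]]}}

```text
time: 43.05
position: [0.5917, -0.3507, 0.0589]
tool_rot: [0.988, 0.133, 0.083, 0.013]
ft_force: [-1.0, 0.1, -0.0]
grip_width: 0.0435
```

```bash
python3 o.py; python3 - <<'E'
from rig import cams
from h import *
s=cams.camera("scene")
f=lambda p:np.array(p)*120/400+[360,180]
print(pl(plane(s,f([[128,171],[319,205],[315,233],[125,199]]),.078)).round(4))
E
```

```text
43.05 [ 0.5917 -0.3507  0.0589] yaw 15.5 w 0.0435 F [-1.   0.1 -0. ] tool z world xy deg [ 9.6 -0.2]
[[ 0.0307 -0.0663]
 [ 0.0301  0.0638]
 [ 0.0559  0.0632]
 [ 0.0567 -0.0647]]
```

Request:
{"fn": "carry_out", "kwargs": {"steps": [[[0.1, -0.6, -1.5], 0, 0.5], [[0, 0, -0.7], 0, 0.5], [[0, 0, -0.6], 0, 0.5], [[0, 0, -0.2], 0, 0.5], [[0, 0, 0], 0, 1], [[0, 0, 0], 0, 1], [[0, 0, 0], 0, 1], [[0, 0, 0], 0, 1], [[0, 0, 0], 0, 1]]}}

```text
time: 44.0
position: [0.5973, -0.3602, 0.0354]
tool_rot: [0.987, 0.134, 0.088, 0.019]
ft_force: [0.2, 0.1, -0.6]
grip_width: 0.0232
```

```bash
python3 o.py
```

```text
44.0 [ 0.5973 -0.3602  0.0354] yaw 15.7 w 0.0232 F [ 0.2  0.1 -0.6] tool z world xy deg [10.2 -0.8]
```

Request:
{"fn": "carry_out", "kwargs": {"steps": [[[0, 0, 0], 0, 0.6], [[0, 0, 0], 0, 0.6], [[-0.2, 0.4, -0.7], 0, 0.6], [[0, 0, -0.1], 0, 0.6], [[0, 0, 0], 0, 1], [[0, 0, 0], 0, 1], [[0, 0, 0], 0, 1], [[0, 0, 0], 0, 1]]}}

```text
time: 44.8
position: [0.5971, -0.3576, 0.0304]
tool_rot: [0.987, 0.134, 0.09, 0.022]
ft_force: [-0.5, -0.5, 2.3]
grip_width: 0.0242
```

```bash
python3 o.py
```

```text
44.8 [ 0.5971 -0.3576  0.0304] yaw 15.8 w 0.0242 F [-0.5 -0.5  2.3] tool z world xy deg [10.5 -1.1]
```

Request:
{"fn": "carry_out", "kwargs": {"steps": [[[0, 0, 3], 0, 1], [[0, 0, 5], 0, 1], [[0, 0, 5], 0, 1], [[-0.7, 4.6, 4], -8, 1], [[-0.7, 4.6, 0], -8, 1], [[-0.7, 4.6, 0], -8, 1], [[-0.7, 4.6, 0], -8, 1], [[-0.7, 4.6, 0], -8, 1], [[-0.7, 4.6, 0], -8, 1], [[-0.7, 4.6, 0], -8, 1]]}}

```text
time: 45.8
position: [0.552, -0.0807, 0.192]
tool_rot: [0.948, -0.306, 0.072, 0.054]
ft_force: [0.3, -0.6, 0.3]
grip_width: 0.0241
```

Request:
{"fn": "carry_out", "kwargs": {"steps": [[[-0.7, 4.6, 0], -8, 1], [[-0.7, 4.6, 0], -8, 1], [[-0.7, 4.6, 0], -8, 1], [[-0.7, 4.6, 0], -8, 1], [[-0.7, 4.6, 0], -8, 1], [[-0.7, 4.6, 0], -8, 1], [[-0.7, 4.6, 0], -8, 1], [[-0.6, 2, 0], -2, 1], [[0, 0, 0], 0, 1]]}}

```text
time: 46.7
position: [0.4932, 0.2586, 0.1872]
tool_rot: [-0.692, 0.716, -0.034, -0.082]
ft_force: [0.1, -1.2, -0.4]
grip_width: 0.0237
```

```bash
python3 o.py
```

```text
46.7 [0.4932 0.2586 0.1872] yaw -91.7 w 0.0237 F [ 0.1 -1.2 -0.4] tool z world xy deg [-4.  -9.3]
```

Request:
{"fn": "carry_out", "kwargs": {"steps": [[[-0.1, 3.8, 0], -5.7, 1], [[-0.1, 3.5, -2], 0, 1], [[0, 0.2, -3], 0, 1], [[0, 0, -1], 0, 1], [[0, 0, 0], 0, 1]]}}

```text
time: 47.2
position: [0.4915, 0.3326, 0.1244]
tool_rot: [-0.655, 0.75, -0.03, -0.085]
ft_force: [0.4, -0.5, -0.4]
grip_width: 0.0242
```

```bash
python3 o.py; python3 - <<'E'
from rig import cams
from h import *
w=cams.camera("wrist"); cv2.imwrite("pics/p11.png",w["pixels"][:,:,::-1])
E
```

```text
47.2 [0.4915 0.3326 0.1244] yaw -97.5 w 0.0242 F [ 0.4 -0.5 -0.4] tool z world xy deg [-5. -9.]
```

View pics/p11.png

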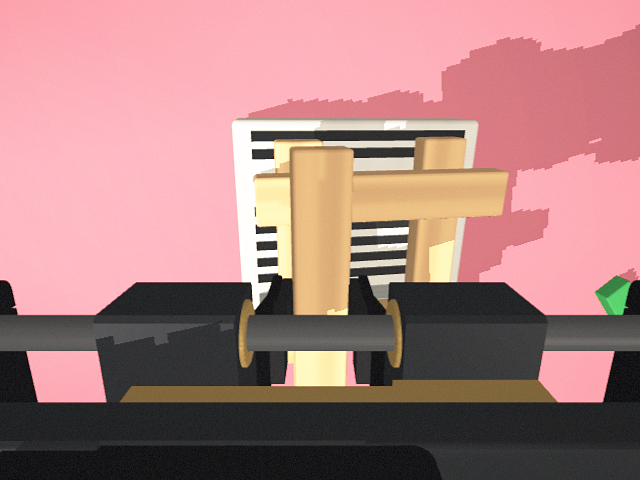

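```bash
python3 - <<'E'
from rig import cams
from h import *
w=cams.camera("wrist")
print("held end",pl(plane(w,[[293,149],[352,149]],.112)).round(4))
print("L2b",pl(plane(w,[[255,175],[507,170],[503,213]],.078)).round(4))
print("plinth",pl(plane(w,[[234,122],[477,122]],.03)).round(4))
E
```

```text
held end [[0.0669 0.0481]
 [0.0664 0.0254]]
L2b [[ 0.0519  0.0626]
 [ 0.0502 -0.0656]
 [ 0.0272 -0.0672]]
plinth [[ 0.0736  0.0724]
 [ 0.0719 -0.0742]]
```

Request:
{"fn": "carry_out", "kwargs": {"steps": [[[0, 0.1, -0.8], 0, 1], [[0, 0, -0.7], 0, 1], [[0, 0, -0.3], 0, 1], [[0, 0, 0], 0, 1]]}}

```text
time: 47.7
position: [0.4946, 0.3321, 0.1098]
tool_rot: [-0.653, 0.752, -0.031, -0.081]
ft_force: [0.1, 0.5, -0.4]
grip_width: 0.0242
```

```bash
python3 o.py
```

```text
47.7 [0.4946 0.3321 0.1098] yaw -97.8 w 0.0242 F [ 0.1  0.5 -0.4] tool z world xy deg [-4.6 -8.8]
```

Request:
{"fn": "carry_out", "kwargs": {"steps": [[[-0.3, 0.1, -0.3], 0, 1], [[0, 0, -0.2], 0, 1], [[0, 0, 0], 0, 0.45], [[0, 0, 0], 0, 0.45], [[0, 0, 0], 0, 0.45], [[0, 0, 0], 0, 0.45], [[0, 0, 0.5], 0, 0.45], [[0, 0, 2], 0, 0.45], [[0, 0, 4], 0, 0.45], [[0, -2, 4], 0, 0.45]]}}

```text
time: 48.7
position: [0.4881, 0.3131, 0.208]
tool_rot: [-0.654, 0.751, -0.03, -0.086]
ft_force: [0.4, -0.3, 0.8]
grip_width: 0.0479
```

```bash
python3 o.py
```

```text
48.7 [0.4881 0.3131 0.208 ] yaw -97.5 w 0.0479 F [ 0.4 -0.3  0.8] tool z world xy deg [-5.2 -9. ]
```

Request:
{"fn": "carry_out", "kwargs": {"steps": [[[-0.3, -4.6, 0], -5.2, 0.45], [[-0.3, -4.6, 0], -5.2, 0.45], [[-0.3, -4.6, 0], -5.2, 0.45], [[-0.3, -4.6, 0], -5.2, 0.45], [[-0.3, -4.6, 0], -5.2, 0.45], [[-0.3, -4.6, 0], -5.2, 0.45], [[-0.3, -4.6, 0], -5.2, 0.45], [[-0.3, -4.6, 0], -5.2, 0.45], [[-0.3, -4.6, 0], -5.2, 0.45], [[-0.3, -4.6, 0], -5.2, 0.45]]}}

```text
time: 49.7
position: [0.4619, -0.1573, 0.2218]
tool_rot: [-0.246, 0.966, 0.002, -0.078]
ft_force: [0.8, -0.1, 0.0]
grip_width: 0.0481
```

```bash
python3 b.py; python3 - <<'E'
from rig import cams
from h import *
for n in("top","scene"):
  for b in battens(cams.camera(n),.092):
    if b[0][1]>.15: print(n,pl(b[0]).round(4),round(b[1]+7.3,1),b[2].round(3),b[3].round(3))
E
```

```text
49.7 [ 0.4619 -0.1573  0.2218] yaw -151.2 w 0.0481 F [ 0.8 -0.1  0. ] tool z world xy deg [-8.7 -2. ]
top [ 0.4427 -0.3983] 94.9 0.104 0.028
scene [ 0.4417 -0.3873] 93.7 0.134 0.03
```

Request:
{"fn": "carry_out", "kwargs": {"steps": [[[-0.3, -4.6, 0], -5, 0.45], [[-0.4, -4.6, 0], -5, 0.45], [[-0.3, -4.6, 0], -5, 0.45], [[-0.3, -4.6, -2], -5, 0.45], [[0, -3, -4], -4, 0.45], [[0, 0, -4], 0, 0.45], [[0, 0, -4], 0, 0.45], [[0, 0, -1], 0, 0.45], [[0, 0, 0], 0, 0.45]]}}

```text
time: 50.85
position: [0.4554, -0.3606, 0.0706]
tool_rot: [-0.049, 0.996, 0.017, -0.073]
ft_force: [-0.4, 0.5, -0.4]
grip_width: 0.0482
```

```bash
python3 o.py
```

```text
50.85 [ 0.4554 -0.3606  0.0706] yaw -174.2 w 0.0482 F [-0.4  0.5 -0.4] tool z world xy deg [-8.4  1.5]
```

Request:
{"fn": "carry_out", "kwargs": {"steps": [[[-1.1, -2.5, 0], -2, 0.5], [[0, 0, -1.5], 0, 0.5], [[0, 0, -1], 0, 0.5], [[0, 0, 0], 0, 0.5]]}}

```text
time: 51.25
position: [0.4491, -0.383, 0.0505]
tool_rot: [-0.036, 0.997, 0.016, -0.07]
ft_force: [-0.1, 0.0, 0.7]
grip_width: 0.0437
```

```bash
python3 o.py
```

```text
51.25 [ 0.4491 -0.383   0.0505] yaw -175.7 w 0.0437 F [-0.1  0.   0.7] tool z world xy deg [-8.1  1.5]
```

Request:
{"fn": "carry_out", "kwargs": {"steps": [[[-0.4, -0.2, -0.9], 0, 0.5], [[0, 0, -0.9], 0, 0.5], [[0, 0, -0.5], 0, 0.5], [[0, 0, -0.1], 0, 0.5], [[0, 0, 0], 0, 1], [[0, 0, 0], 0, 1], [[0, 0, 0], 0, 1], [[0, 0, 0], 0, 1]]}}

```text
time: 52.05
position: [0.4469, -0.3841, 0.03]
tool_rot: [-0.038, 0.997, 0.014, -0.07]
ft_force: [0.5, 0.5, 3.8]
grip_width: 0.0239
```

```bash
python3 o.py
```

```text
52.05 [ 0.4469 -0.3841  0.03  ] yaw -175.5 w 0.0239 F [0.5 0.5 3.8] tool z world xy deg [-8.   1.3]
```

Request:
{"fn": "carry_out", "kwargs": {"steps": [[[0, 0, 3], 0, 1], [[0, 0, 5], 0, 1], [[0, 0, 5], 0, 1], [[0.25, 4.6, 4], 5.6, 1], [[0.25, 4.6, 1], 5.6, 1], [[0.25, 4.6, 0], 5.6, 1], [[0.25, 4.6, 0], 5.6, 1], [[0.25, 4.6, 0], 5.6, 1], [[0.25, 4.6, 0], 5.6, 1], [[0.25, 4.6, 0], 5.6, 1]]}}

```text
time: 53.05
position: [0.4631, -0.0672, 0.205]
tool_rot: [-0.376, 0.924, -0.013, -0.068]
ft_force: [1.3, 0.4, -0.2]
grip_width: 0.0239
```

Request:
{"fn": "carry_out", "kwargs": {"steps": [[[0.25, 4.6, 0], 5.6, 1], [[0.25, 4.6, 0], 5.6, 1], [[0.25, 4.6, 0], 5.6, 1], [[0.25, 4.6, 0], 5.6, 1], [[0.25, 4.6, 0], 5.6, 1], [[0.25, 4.6, 0], 5.6, 1], [[0, 1.5, 0], 5, 1], [[0, 0, 0], 0, 1], [[0, 0, 0], 0, 1]]}}

```text
time: 53.95
position: [0.4746, 0.2418, 0.202]
tool_rot: [-0.674, 0.736, -0.035, -0.06]
ft_force: [-0.5, -1.1, -0.7]
grip_width: 0.0241
```

```bash
python3 o.py
```

```text
53.95 [0.4746 0.2418 0.202 ] yaw -94.9 w 0.0241 F [-0.5 -1.1 -0.7] tool z world xy deg [-2.4 -7.6]
```

Request:
{"fn": "carry_out", "kwargs": {"steps": [[[0.6, 1.5, -2.5], -2.5, 1], [[0, 0.1, -3], 0, 1], [[0, 0, -2], 0, 1], [[0, 0, 0], 0, 1]]}}

```text
time: 54.35
position: [0.4822, 0.2524, 0.1256]
tool_rot: [-0.651, 0.755, -0.034, -0.061]
ft_force: [0.1, -0.5, -1.1]
grip_width: 0.0243
```

```bash
python3 o.py;python3 - <<'E'
from rig import cams
from h import *
w=cams.camera("wrist"); cv2.imwrite("pics/p12.png",w["pixels"][:,:,::-1])
E
```

```text
54.35 [0.4822 0.2524 0.1256] yaw -98.3 w 0.0243 F [ 0.1 -0.5 -1.1] tool z world xy deg [-2.8 -7.5]
```

View pics/p12.png

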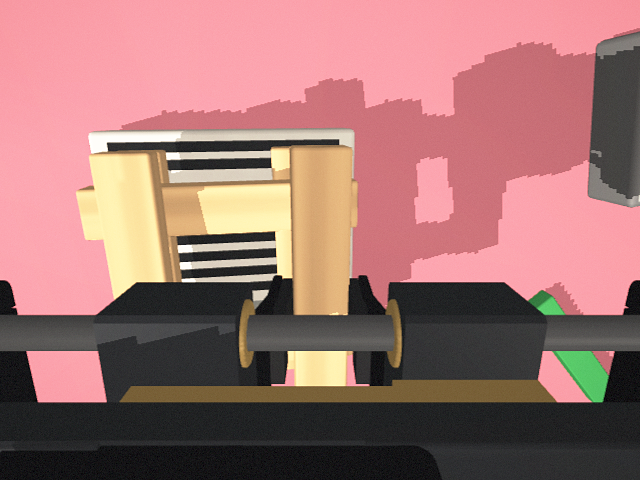

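```bash
python3 - <<'E'
from rig import cams
from h import *
w=cams.camera("wrist")
print("held",pl(plane(w,[[293,148],[352,148]],.113)).round(4),"L3a",pl(plane(w,[[92,154],[160,152]],.092)).round(4))
E
```

```text
held [[ 0.0691 -0.0327]
 [ 0.0684 -0.0557]] L3a [[0.0676 0.0481]
 [0.0676 0.0215]]
```

Request:
{"fn": "carry_out", "kwargs": {"steps": [[[0, 0.3, -0.8], 0.5, 1], [[0, 0, -0.7], 0, 1], [[0, 0, -0.3], 0, 1], [[0, 0, 0], 0, 1]]}}

```text
time: 54.85
position: [0.4862, 0.2555, 0.112]
tool_rot: [-0.654, 0.754, -0.036, -0.056]
ft_force: [-0.8, 0.1, 0.3]
grip_width: 0.0236
```

```bash
python3 o.py
```

```text
54.85 [0.4862 0.2555 0.112 ] yaw -98.0 w 0.0236 F [-0.8  0.1  0.3] tool z world xy deg [-2.1 -7.3]
```

Request:
{"fn": "carry_out", "kwargs": {"steps": [[[-0.6, 0.3, -0.3], 0, 1], [[0, 0, -0.2], 0, 1], [[0, 0, -0.2], 0, 1], [[0, 0, 0], 0, 1]]}}

```text
time: 55.25
position: [0.4796, 0.2593, 0.1051]
tool_rot: [-0.654, 0.753, -0.036, -0.055]
ft_force: [-0.6, -0.0, 0.4]
grip_width: 0.0238
```

```bash
python3 o.py
```

```text
55.25 [0.4796 0.2593 0.1051] yaw -98.0 w 0.0238 F [-0.6 -0.   0.4] tool z world xy deg [-2.1 -7.3]
```

Release, lift, and head for the +on side approach (‑x side of the lever).

Request:
{"fn": "carry_out", "kwargs": {"steps": [[[0, 0, -0.1], 0, 1], [[0, 0, 0], 0, 0.45], [[0, 0, 0], 0, 0.45], [[0, 0, 0], 0, 0.45], [[0, 0, 0], 0, 0.45], [[0, 0, 0.5], 0, 0.45], [[0, 0, 2], 0, 0.45], [[0, 0, 4], 0, 0.45], [[0, -2, 4], 0, 0.8], [[0, -4, 0], 0, 1]]}}

```text
time: 56.25
position: [0.4801, 0.2011, 0.2126]
tool_rot: [-0.656, 0.751, -0.037, -0.055]
ft_force: [1.4, -1.6, -0.5]
grip_width: 0.0384
```

Request:
{"fn": "carry_out", "kwargs": {"steps": [[[-0.6, -4.5, 0], 0, 1], [[-0.6, -4.5, 0], 0, 1], [[-0.6, -4.5, 0], 0, 1], [[-0.6, -4.5, 0], 0, 1], [[-0.6, -2.5, 0], 0, 1], [[0, 0, 0], 0, 1]]}}

```text
time: 56.85
position: [0.4505, -0.0134, 0.2182]
tool_rot: [-0.656, 0.752, -0.041, -0.051]
ft_force: [-0.6, 0.6, 0.6]
grip_width: 0.001
```

```bash
python3 o.py; python3 - <<'E'
from rig import cams
from h import *
s=cams.camera("scene"); t=cams.camera("top")
for n,k in(("t",t),("s",s)):
  for b in battens(k,.092):
    if b[0][1]>.15: print(n,pl(b[0]).round(4),round(b[1]+7.3,1),b[2].round(3),b[3].round(3))
a=cv2.resize(s["pixels"][180:300,360:480],(400,400),interpolation=3)
b=cv2.resize(t["pixels"][220:340,130:250],(400,400),interpolation=3)
cv2.imwrite("pics/p13.png",np.hstack([a,b])[:,:,::-1])
E
```

```text
56.85 [ 0.4505 -0.0134  0.2182] yaw -97.8 w 0.001 F [-0.6  0.6  0.6] tool z world xy deg [-1.3 -7.3]
t [[-0.3739  0.1845]] 101.6 0.117 0.037
t [[-0.3313  0.0457]] 98.4 0.103 0.007
```

View pics/p13.png

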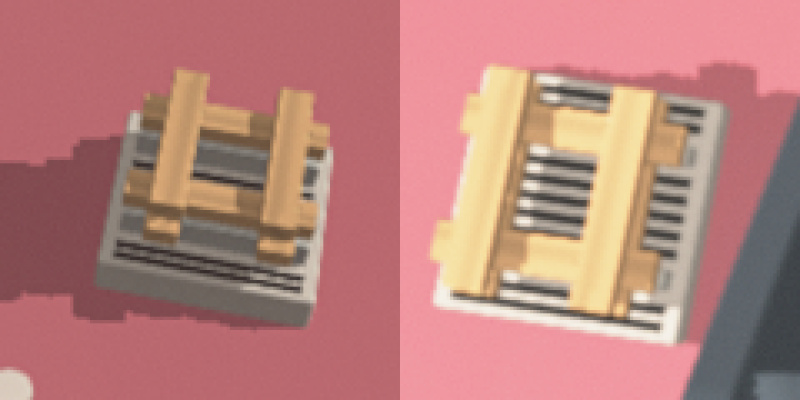

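```bash
python3 - <<'E'
from rig import cams
from h import *
s=cams.camera("scene")
f=lambda p:np.array(p)*120/400+[360,180]
for n,z,q in(("L3b",.092,[[175,69],[209,73],[193,208],[157,200]]),("L3a",.092,[[281,89],[313,93],[300,230],[263,222]])):
    w=pl(plane(s,f(q),z)); print(n,w.mean(0).round(4),w.round(3).tolist())
E
```

```text
L3b [ 0.0017 -0.0335] [[-0.061, -0.047], [-0.063, -0.023], [0.066, -0.019], [0.065, -0.044]]
L3a [0.0036 0.039 ] [[-0.06, 0.028], [-0.061, 0.05], [0.068, 0.052], [0.067, 0.027]]
```

Request:
{"fn": "carry_out", "kwargs": {"steps": [[[-0.5, 0.5, -4], 0, 1], [[0, 0, -4], 0, 1], [[0, 0, -3.5], 0, 1], [[0, 0, -0.5], 0, 1], [[0, 0, 0], 0, 1]]}}

```text
time: 57.5
position: [0.4515, 0.0008, 0.097]
tool_rot: [-0.661, 0.747, -0.045, -0.045]
ft_force: [-0.0, -0.2, 1.7]
grip_width: 0.0006
```

```bash
python3 o.py
```

```text
57.5 [0.4515 0.0008 0.097 ] yaw -97.0 w 0.0006 F [-0.  -0.2  1.7] tool z world xy deg [-0.5 -7.3]
```

Request:
{"fn": "carry_out", "kwargs": {"steps": [[[0, -0.9, -0.5], 0, 1], [[1.2, 0, 0], 0, 1], [[1.2, 0, 0], 0, 1], [[1.2, 0, 0], 0, 1], [[1.2, 0, 0], 0, 1], [[1.2, 0, 0], 0, 1], [[1.2, 0, 0], 0, 1], [[1, 0, 0], 0, 1], [[0, 0, 0], 0, 1], [[0, 0, 0], 0, 1]]}}

```text
time: 58.5
position: [0.5269, -0.0083, 0.101]
tool_rot: [-0.662, 0.747, -0.039, -0.054]
ft_force: [0.6, 0.4, -0.7]
grip_width: 0.0008
```

```bash
python3 o.py
```

```text
58.5 [ 0.5269 -0.0083  0.101 ] yaw -96.8 w 0.0008 F [ 0.6  0.4 -0.7] tool z world xy deg [-1.7 -7.4]
```

Request:
{"fn": "carry_out", "kwargs": {"steps": [[[-2, 0, 0], 0, 1], [[-2, 0, 2], 0, 1], [[0, 0, 4], 0, 1], [[0, -3, 4], 0, 1], [[-1, -4.5, 2], 0, 1], [[-1, -4.5, 0], 0, 1], [[0, -4.5, 0], 0, 1], [[0, -4.5, 0], 0, 1], [[0, 0, 0], 0, 1], [[0, 0, 0], 0, 1]]}}

```text
time: 59.5
position: [0.4764, -0.2323, 0.2378]
tool_rot: [-0.662, 0.746, -0.058, -0.046]
ft_force: [-0.0, -0.1, 0.9]
grip_width: 0.0001
```

```bash
python3 o.py; python3 - <<'E'
from rig import cams
from h import *
s=cams.camera("scene"); t=cams.camera("top")
a=cv2.resize(s["pixels"][175:315,250:480],None,fx=1.7,fy=1.7,interpolation=3)
b=cv2.resize(t["pixels"][190:330,130:360],None,fx=1.7,fy=1.7,interpolation=3)
cv2.imwrite("pics/p14.png",np.hstack([a,b])[:,:,::-1])
E
```

```text
59.5 [ 0.4764 -0.2323  0.2378] yaw -96.9 w 0.0001 F [-0.  -0.1  0.9] tool z world xy deg [ 0.5 -8.4]
```

View pics/p14.png

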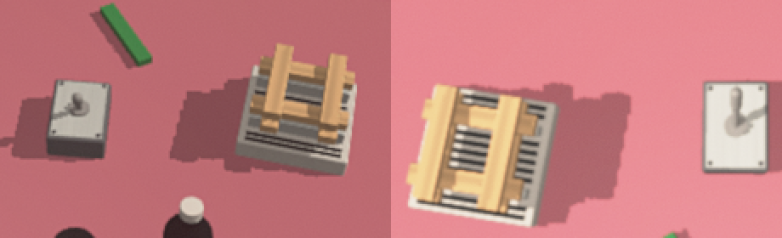

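```bash
python3 -c "
from rig import robot
print(robot.hand_in())"
```

```text
the job is handed in; nothing more can be done
None
```

I clicked the switch off, stacked all six battens as a three-layer log-cabin tower on the rails, clicked the switch on again and handed in at about 59.5 s. `hand_in` gives no verdict.

**Last checks:**
- **Switch:** the last scene and top pictures show the toggle leaning to the on side.
- **Tower:** the pictures show it standing with all three layers. From camera rays, every batten's sideways place was within about 5 mm of nominal (allowed 11 mm) and endways within about 4 mm (allowed 16 mm). The worst was the last top-layer batten, at y ≈ -33.5 mm instead of -38.
- **Bystanders:** the arm kept clear of the bottle, beaker and jar. I did not measure their positions at the end.
- **Robot:** it stood clear of everything at hand-in.

**What went wrong or disagreed:**
- The first push on the toggle fell short and left it on. A picture showed this, and I repeated it until it clicked off.
- The tool slowly tilted, by up to about 10°. I pushed the closed fingertips against the plinth twice, up to about 24 N. The push on its near side took the tilt out, but it came back; I then turned the grip half round and placed the top layer with about 8–10° left.
- For the second middle-layer batten, the scene view gave x ≈ 43 mm and the wrist view ≈ 39 mm. Both are within tolerance.

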